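# Chock an oxygen cylinder on its sloping rack and raise the retaining bar

## Robot

A 6-joint arm with a two-finger parallel gripper is mounted at the origin on the work surface. World frame = base frame: x ahead of the robot, y to its left, z up, the work surface at z = 0. Lengths are in mm, angles in rad, forces in N, time in s.
With the tool pointing down it reaches from about 350 to 975 mm from the base axis. Payload 7.1 kg.
Tool frame: the origin (TCP) lies at the very end of the fingers, on their centre line; the grasp point (between the pads) lies 19 mm behind it; z points along the fingers, y is the direction in which the jaws open and shut (so a half turn about z gives the same grasp; the last joint's range is limited). The gripper opens to 88 mm and grips with 3 to 60 N. Pads are 20 mm wide; open, the fingers measure 115 mm over their backs; the gripper's body (75 mm by 178 mm) begins 61 mm behind the grasp point.
Start: joints at [1.306, 0.423, 1.63, -0, 1.089, -0.019], TCP at [152.051, 606.206, 222.675] pointing down, gripper open.
Joint ranges: [-3, 3], [-0.9, 2.11], [0.09, 2.58], [-1.31, 4.45], [0.11, 2.69], [-2.54, 2.54]. Speed limits (rad/s): [2.39, 2.39, 3.01, 3.14, 3.14, 3.14].

## Interface

Orientations are given as a rotation vector (axis times angle).
In Python, from workcell import readout, imaging, close_job gives the robot as it stands.
- The arm moves only by the tool carry_out, never from a script. Its argument "rows" is a list of rows, each a list of 3 entries, a list of its own where there are three numbers: the shift along the tool's x, y, z in m, then the turn, a rotation vector about the tool's x, y, z in rad, then the closure, from 0 (fully open) to 1 (shut). In form: [[[dx, dy, dz], [wx, wy, wz], hand], ...]. A call has 1 to 12 rows; each row shifts and turns the commanded pose from where the row before left it, along the tool's axes as they then stand; what a row does not reach is not made up. A row lasts 1/12 s, in which the tool goes at most 41.7 mm and 7.16 degrees, less where a joint would pass 70% of its speed; a pose out of reach is approached as far as the arm can. A call with a gripper value outside its range is refused whole. The fingers move at their own pace and stop on an object; the grip force is fixed at half the most. Time passes only in rows, so rows that do not move let the fingers close. It gives the time, the measured TCP pose, the force and the opening at its end, in the units of the state.
- readout.get_obs(): the state, without advancing time (a new reading comes with each control period).
- imaging.get_image(name): name is "side" or "top" or "wrist"; returns the picture (480x640x3 uint8, red, green, blue); there is no depth.
- imaging.camera_params(name): a dict with "fx", "fy", "cx", "cy" (pixels), "k1" (the pictures are not rectified: a ray, as slopes to the right and down, at radius r is drawn at 1 + k1 r^2 times it, then the intrinsics apply), "rvec" (rotation vector, rad) and "tvec" (3), from world to camera coordinates, as OpenCV has them; the wrist camera has in their place "T_tool_cam" (4x4, takes a point from camera to tool coordinates, whose origin is the TCP and whose axes are the flange's). Camera axes: x right, y down, z forward; pixel columns grow to the right and rows downward; lengths in mm; the calibration is good to about 2 mm. A picture is of the moment at which its call begins: read the wrist's pose just before it. camera_params takes no time and is no camera call.
- close_job(): hands the job in, once; it reports no verdict.
The state is a dict: "t": time; "qpos": joint angles; "qvel": joint speeds; "joint_torque": joint torques, N m; "ee_pos": TCP position; "orientation": TCP orientation; "ft_force": force on the tool from outside, world axes, zero at the start; "moment": the same for the moment, N m; "width": finger opening in mm.
Only numpy, scipy, OpenCV 4.12 (cv2) and the standard library are available. Lean on these libraries where they do the work, as an engineer would, in place of code of your own. Each camera call takes 0.05 s, during which the arm holds its last target.

## Task

Make the oxygen cylinder on the sloping rack ready to be lifted out: slide the yellow rubber wedge chock, thin end first, up the deck and under the red bar, and press it firmly home against the low side of the cylinder near its middle, so that it stays wedged tight when you let go of it. Then swing the red bar (it has an orange grip at its left end) up and over until it rests back, with the cylinder still lying where it was, held by the chock alone. Do not shove the cylinder up the rack, and leave the other things on the table alone.

Things in the scene. Friction and masses are not known exactly. Their poses are not given: they have to be found in the camera images.
- deck: sloping steel deck of the grey cylinder rack, 360 mm up the slope, 356 mm wide inside. Origin: middle of its low front edge, on the upper face, 24 mm above the table. x points up the slope (0.15 rad = 8.6 degrees above level, away from the robot), y to the left along the front edge, z square off the deck. Fixed, but elsewhere and turned each time. Side plates 30 mm above the deck, near the bar's pivots up to 115 mm
- cylinder: dark oxygen cylinder with white shoulder and steel valve, about 1.6 kg, lying across the deck along its y, free to roll; it leans downhill on the red bar and rolls as soon as nothing holds it. Straight part 90 mm in diameter, 220 mm long; valve at +y (284 mm overall). Origin: on the axis, middle of the straight part, 45 mm off the deck, at first 150 mm up it from the front edge
- chock: loose yellow rubber wedge chock, 0.2 kg, 85 x 56 mm, 40 mm high, flat on the table. Origin: centre of the base; x points to the thin end. Back face at x = -42.5 mm, flat top to x = -20 mm, then a hollowed face of 20 to 40 degrees down to the nose. Slides on the deck with 1 to 3 N, but sticks if borne down on; once home the force climbs steeply: 6 to 8 N wedges it tight, over 12 to 15 N shoves the cylinder
- chock_nose (a point): middle of the chock's thin nose edge, on the base plane, 42.5 mm from the chock's origin along its x. Where the hollow face meets the cylinder is to be felt: the nose then lies some 8 to 17 mm downhill of the cylinder's axis
- bar_arm (a joint): swing of the red retaining bar (rad): 0 = down, holding the cylinder; grows as it is swung up. At about 1.7 it is at top dead centre: short of that it falls back down, beyond it falls by itself on to its rest at 2.1. Turns easily, about 0.3 N m
- bar_grip (a point): middle of the bar's orange round side grip, 18 mm in diameter, 68 mm long, parallel to the deck's y, outside the left side plate, 46 mm off the deck when down; swings in an arc of 88 mm radius about bar_pivot. The bar itself, 12 mm thick, crosses the deck at 99 mm up it with its underside 40 mm off it, so the chock passes beneath but a gripper does not
- bar_pivot (a point): point on the bar's hinge axis (parallel to the deck's y axis) abreast of bar_grip, 187 mm up the deck and 46 mm off it
- tube_block: white foam block 100 x 160 mm full of purple-capped sample tubes, 112 mm high in all; leave alone. Origin: centre of the underside
- stapler: blue stapler, 125 mm long, 41 mm high; leave alone. Origin: centre of the underside
- jar: glass jar with a black lid, 84 mm in diameter, 115 mm high; leave alone. Origin: centre of the underside
Things that resemble listed ones, but are neither listed nor needed, are in the scene too. Of the things that look like the chock, take the one that is nearest to the robot's base at the start.

How it is judged (in metres and radians):
On the way, in this order (a step that is already met when the one before it is completed fails the run):
1. bar still down and chock let go, the chock lies flat on the deck, nose uphill, wedged tight against the cylinder's low side within 50 mm of its middle (bearing with over 1 N) (contact force between chock and cylinder above 1 N and contact force between the fingers and chock below 0.1 N and value of joint bar_arm below 0.1 rad and z of chock in the frame of deck below 0.006 m and angle between the z axis of chock and the z axis of deck, either way round below 0.12 rad and angle between the x axis of chock and the x axis of deck, either way round below 0.25 rad and y of chock in the frame of cylinder between -0.05 and 0.05 m and x of cylinder in the frame of chock between 0.045 and 0.062 m), for 0.2 s.
2. the bar is swung up and over (value of joint bar_arm above 1.8 rad), for 0.1 s.
At the end, for the whole second after the job is handed in: the bar rests back (over 2.0 rad), the cylinder is at rest within 3 mm of where it began, and the chock lies flat on the deck, nose uphill within 0.25 rad, against the cylinder's low side within 50 mm of its middle (value of joint bar_arm above 2 rad and distance of cylinder from where it was at the start of the episode below 0.003 m and linear speed of each of cylinder, chock below 0.02 m/s and z of chock in the frame of deck below 0.006 m and angle between the z axis of chock and the z axis of deck, either way round below 0.12 rad and angle between the x axis of chock and the x axis of deck, either way round below 0.25 rad and y of chock in the frame of cylinder between -0.05 and 0.05 m and x of cylinder in the frame of chock between 0.045 and 0.062 m); the robot touches nothing.
It fails at once if the cylinder is shoved or rolls more than 5 mm from where it lay (distance of cylinder from where it was at the start of the episode above 0.005 m).
It fails at once if a bystander is moved more than 15 mm (distance of any of tube_block, stapler, jar from where it was at the start of the episode above 0.015 m).
It also fails if it takes over 70 s, if anything falls off the work surface, if the arm or the gripper's body presses on something with over 40 N, if the wrist force passes 120 N, or if a joint passes its speed limit or range.

## Working session

There is one attempt and no reset: what is moved stays moved. The work goes in short steps, Python scripts to look and compute and a tool call to move; the robot and the scene stay as the last step left them, time stands still between calls to the robot, and variables do not carry over. Pictures are saved under pics/ and viewed, and the job is handed in when it is done.

Besides the shell and the picture viewer there is one more tool, called after ">>>" as name(argument=value, ...) on one line, values as JSON. carry_out: Moves the arm, as the interface text tells. Its arguments: {"type":"object","properties":{"rows":{"type":"array","items":{"type":"array"}}},"required":["rows"]}

```bash
mkdir -p pics; ls; cat > h.py <<'E'
import numpy as np, cv2
from scipy.spatial.transform import Rotation as R
from workcell import readout, imaging
def cam(name, obs=None):
    p=imaging.camera_params(name)
    K=np.array([[p['fx'],0,p['cx']],[0,p['fy'],p['cy']],[0,0,1.]])
    if 'rvec' in p:
        Rm=R.from_rotvec(p['rvec']).as_matrix(); t=np.array(p['tvec']).ravel()
    else:
        T=np.array(p['T_tool_cam']); W=np.eye(4); W[:3,:3]=R.from_rotvec(obs['orientation']).as_matrix(); W[:3,3]=obs['ee_pos']
        M=np.linalg.inv(W@T); Rm=M[:3,:3]; t=M[:3,3]
    return K,p['k1'],Rm,t
def ray(c,px):
    K,k1,Rm,t=c
    px=np.atleast_2d(px).astype(float)
    u=cv2.undistortPoints(px.reshape(-1,1,2),K,np.array([k1,0,0,0,0.])).reshape(-1,2)
    d=np.c_[u,np.ones(len(u))]@Rm; d/=np.linalg.norm(d,axis=1)[:,None]
    return -Rm.T@t,d
def onz(c,px,z):
    o,d=ray(c,px); s=(z-o[2])/d[:,2]; return o+d*s[:,None]
def onplane(c,px,p0,n):
    o,d=ray(c,px); s=((p0-o)@n)/(d@n); return o+d*s[:,None]
def proj(c,X):
    K,k1,Rm,t=c
    return cv2.projectPoints(np.atleast_2d(X).astype(float),cv2.Rodrigues(Rm)[0],t,K,np.array([k1,0,0,0,0.]))[0].reshape(-1,2)
def tri(cs,pxs):
    A=np.zeros((3,3));b=np.zeros(3);L=[]
    for c,px in zip(cs,pxs):
        o,d=ray(c,px); d=d[0]; P=np.eye(3)-np.outer(d,d); A+=P; b+=P@o; L.append((o,P))
    x=np.linalg.solve(A,b); return x,[float(np.linalg.norm(P@(x-o))) for o,P in L]
def snap(name,fn):
    o=readout.get_obs(); im=imaging.get_image(name); cv2.imwrite(f'pics/{fn}.png',im[:,:,::-1]); np.savez(f'pics/{fn}.npz',ee=o['ee_pos'],ori=o['orientation']); return im,o
def load(fn,name):
    im=cv2.imread(f'pics/{fn}.png')[:,:,::-1]; z=np.load(f'pics/{fn}.npz'); return im,cam(name,dict(ee_pos=z['ee'],orientation=z['ori']))
E
python3 - <<'E'
from h import *
for n in ['side','top','wrist']:
    im,o=snap(n,n+'0')
    p=imaging.camera_params(n); print(n,{k:np.round(v,4).tolist() for k,v in p.items()})
    if n!='wrist':
        K,k,Rm,t=cam(n,o); print('pos',-Rm.T@t)
print(readout.get_obs())
E
```

```text
pics
side {'fx': 474.475, 'fy': 474.475, 'cx': 326.9074, 'cy': 244.9498, 'k1': -0.0066, 'rvec': [2.3321, -0.0645, 0.0124], 'tvec': [-466.1405, 250.0191, 1037.9521]}
pos [ 446.13283843 -601.43419093  892.40322828]
top {'fx': 501.66, 'fy': 501.66, 'cx': 309.5182, 'cy': 239.252, 'k1': -0.0751, 'rvec': [2.1711, -2.2165, 0.1118], 'tvec': [222.3767, 479.7185, 1068.9861]}
pos [ 401.00285997  240.15656171 1097.19369607]
wrist {'fx': 380.755, 'fy': 380.755, 'cx': 308.6933, 'cy': 241.3256, 'k1': -0.0489, 'T_tool_cam': [[-0.0003, -0.9663, -0.2574, 69.0809], [1.0, -0.0003, 0.0002, 0.3379], [-0.0003, -0.2574, 0.9663, -162.0631], [0.0, 0.0, 0.0, 1.0]]}
{'t': 0.15, 'qpos': array([ 1.30596938e+00,  4.23627930e-01,  1.63049512e+00,  1.74734859e-05,
        1.08858039e+00, -1.90255478e-02]), 'qvel': array([ 1.80278148e-03, -2.84203094e-03, -3.17366990e-03,  6.38810077e-05,
        8.31867824e-04,  7.09623603e-04]), 'joint_torque': array([ 1.37782368e-03, -5.44990039e+01, -2.73921168e+01,  6.44258643e-02,
        2.04787252e-02, -9.64821106e-05]), 'ee_pos': array([151.96040593, 605.815558  , 222.1111945 ]), 'orientation': array([-3.85124123e-01, -3.11772311e+00,  1.72374796e-03]), 'ft_force': array([ 0.12796882,  0.023519  , -0.54224175]), 'moment': array([ 0.02168141, -0.00052894, -0.03145047]), 'width': 87.752853327515}
```

View pics/side0.png

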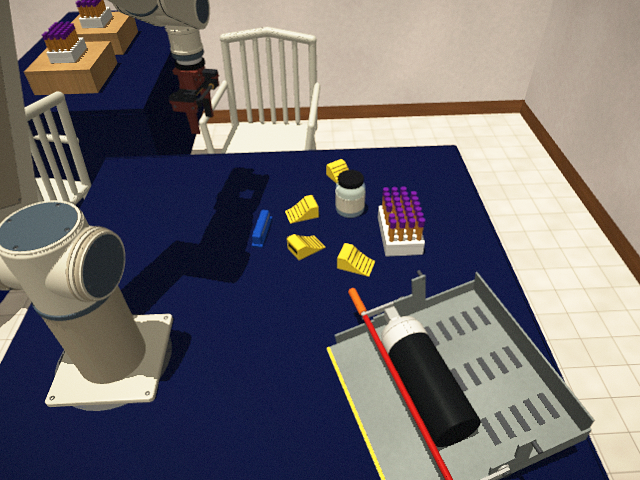

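View pics/top0.png

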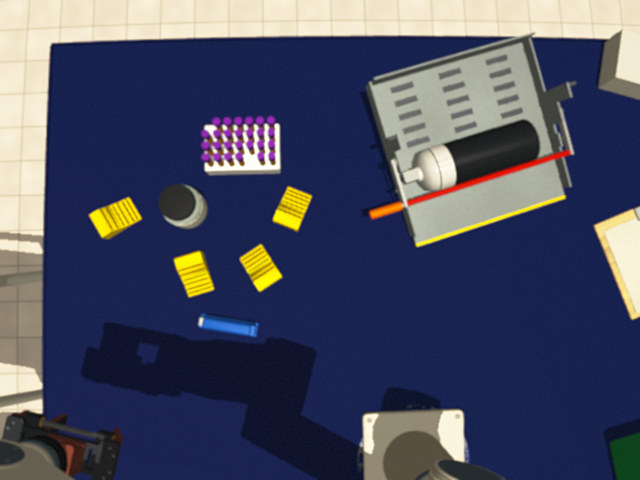

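View pics/wrist0.png

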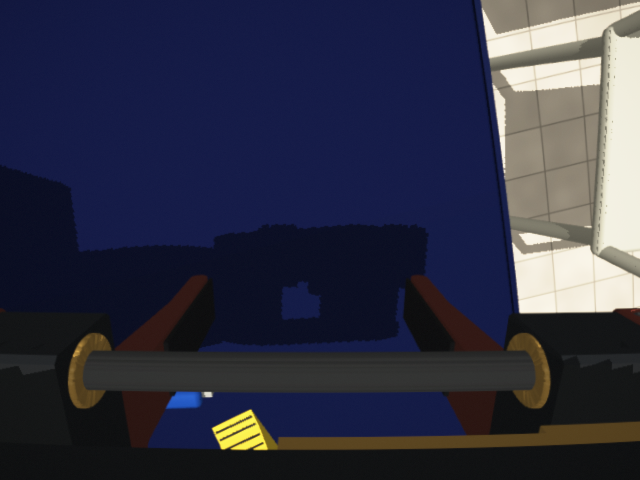

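The top view shows four yellow wedges at (115,217), (194,274), (261,267) and (293,208). In the side view they are at (337,168), (303,208), (306,245) and (355,260). The rack is at right, with its yellow front lip running (417,244)-(564,197) and the orange grip at (385,211).

```bash
python3 - <<'E'
from h import *
for n in ['top','side']:
    im,c=load(n+'0',n)
    hsv=cv2.cvtColor(im,cv2.COLOR_RGB2HSV)
    m=cv2.inRange(hsv,(22,120,90),(35,255,255)); m=cv2.morphologyEx(m,cv2.MORPH_CLOSE,np.ones((5,5)))
    k,l,s,ce=cv2.connectedComponentsWithStats(m)
    for i in range(1,k):
        if s[i,4]>80:
            X=onz(c,ce[i],20)[0]; cn=cv2.findContours((l==i).astype(np.uint8),0,1)[0][0]; r=cv2.minAreaRect(cn)
            print(n,ce[i].round(),s[i,4],X.round(),np.hypot(X[0],X[1]).round(),np.round(r[1]),round(r[2],1))
t,_=load('top0','top'); s,_=load('side0','side')
a=cv2.resize(t[180:310,80:320],None,fx=3.3,fy=3.3,interpolation=2); b=cv2.resize(s[150:290,240:400],None,fx=4,fy=4,interpolation=2)
cv2.imwrite('pics/cropT.png',a[:,:,::-1]); cv2.imwrite('pics/cropS.png',b[:,:,::-1])
a=cv2.resize(t[30:250,350:590],None,fx=3.3,fy=2.7*1.222/1.222*1,interpolation=2)
cv2.imwrite('pics/cropR.png',cv2.resize(t[30:250,355:585],None,fx=2.7,fy=2.7,interpolation=2)[:,:,::-1])
cv2.imwrite('pics/cropRS.png',cv2.resize(s[260:480,320:600],None,fx=2.7,fy=2.7,interpolation=2)[:,:,::-1])
E
```

```text
top [292. 208.] 1052 [552. 249.  20.] 606.0 [28. 38.] 21.8
top [491. 220.] 601 [ 517. -188.   20.] 551.0 [  4. 158.] 71.8
top [115. 218.] 1260 [539. 634.  20.] 832.0 [31. 45.] 60.6
top [260. 268.] 1102 [425. 319.  20.] 532.0 [40. 29.] 56.3
top [194. 273.] 1211 [416. 462.  20.] 622.0 [43. 30.] 72.2
side [336. 169.] 312 [528. 662.  20.] 847.0 [20. 22.] 40.6
side [303. 210.] 597 [421. 463.  20.] 626.0 [23. 33.] 71.6
side [303. 245.] 639 [420. 315.  20.] 524.0 [26. 34.] 65.0
side [354. 260.] 792 [549. 250.  20.] 604.0 [36. 27.] 21.8
side [356. 415.] 539 [ 515. -168.   20.] 542.0 [144.   4.] 67.6
```

View pics/cropT.png

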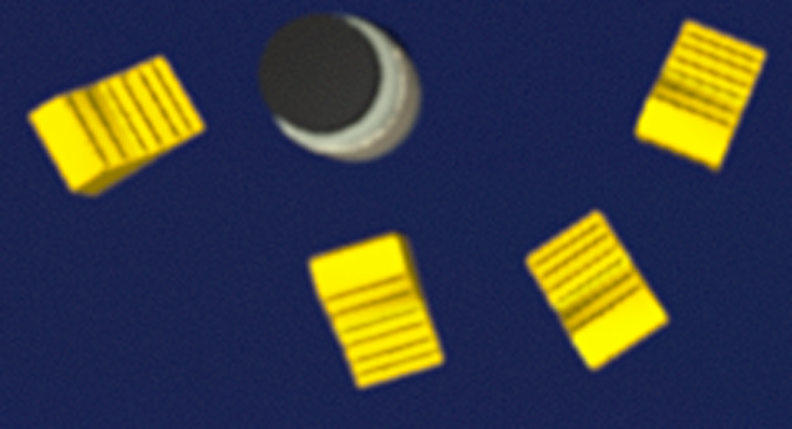

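View pics/cropS.png

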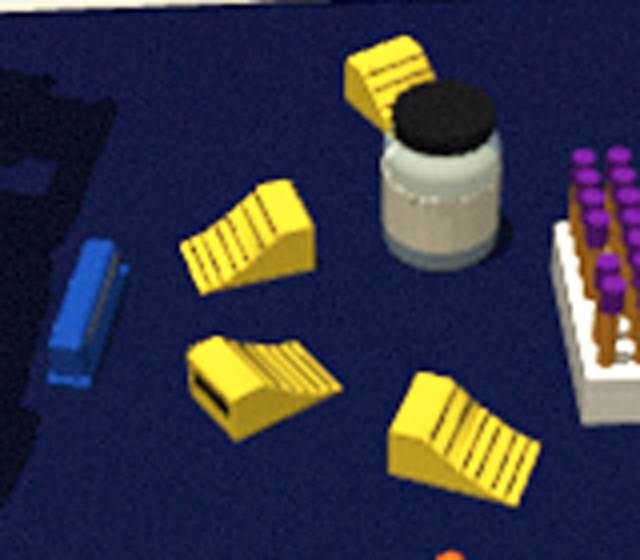

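View pics/cropR.png

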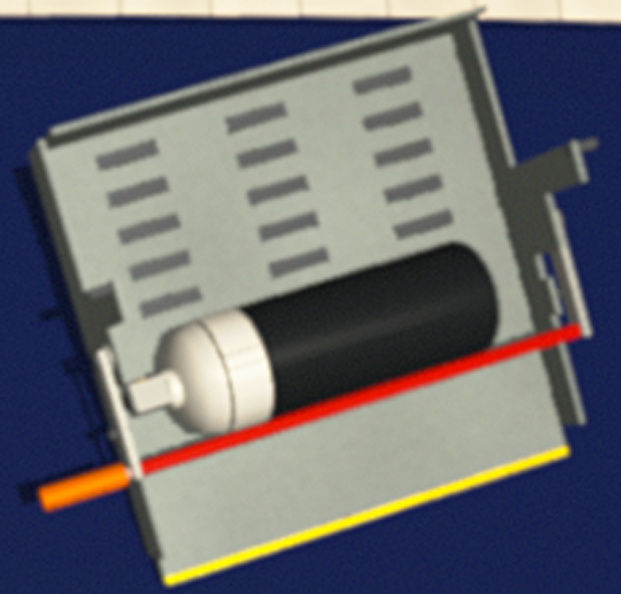

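View pics/cropRS.png

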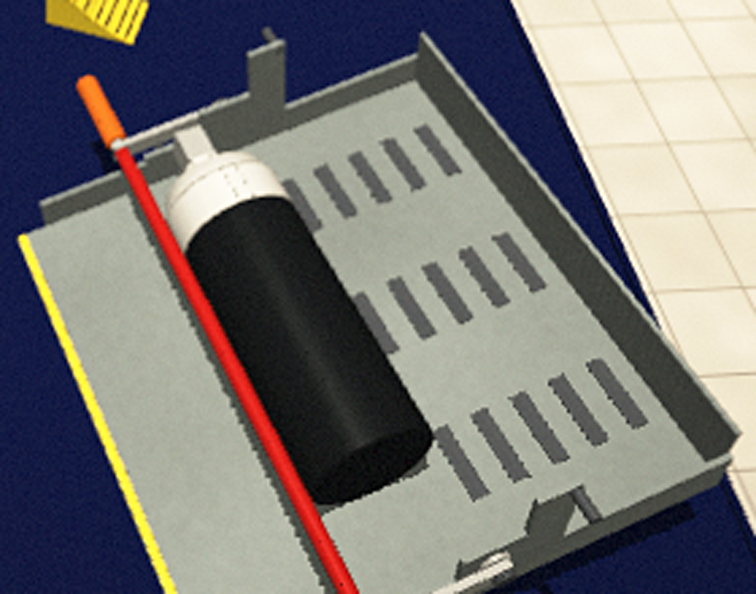

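Candidates by top-view pixel and distance from the base: (260,268) at ~530 mm, (292,208) at ~605 mm, (194,273) at ~622 mm and (115,218) at ~835 mm. I choose (260,268), the nearest. Its nose points up-left in the top view, and its back face (dark slot) shows in the side crop. Next I measure the chock and the rack.

```bash
python3 - <<'E'
from h import *
o=readout.get_obs()
print('tool R',R.from_rotvec(o['orientation']).as_matrix().round(3).tolist())
t,ct=load('top0','top'); s,cs=load('side0','side')
# lip line in top
def comp(im,lo,hi,near,close=5):
    hsv=cv2.cvtColor(im,cv2.COLOR_RGB2HSV); m=cv2.inRange(hsv,lo,hi); m=cv2.morphologyEx(m,cv2.MORPH_CLOSE,np.ones((close,close)))
    k,l,st,ce=cv2.connectedComponentsWithStats(m); i=1+np.argmin(np.hypot(*(ce[1:]-near).T)+1000*(st[1:,4]<40)); return (l==i).astype(np.uint8),ce[i]
Y=((22,120,90),(35,255,255)); O=((7,150,120),(16,255,255)); Rd=((0,170,90),(5,255,255))
def ends(m):
    p=np.argwhere(m)[:,::-1].astype(float); c=p.mean(0); u=np.linalg.svd(p-c,full_matrices=False)[2][0]; q=(p-c)@u
    return c+u*q.min(),c+u*q.max(),c
for nm,lohi,nt,ns in [('lip',Y,(491,220),(356,415)),('grip',O,(385,211),(357,300)),('bar',Rd,(480,180),(400,380))]:
    a=comp(t,*lohi,nt)[0]; b=comp(s,*lohi,ns)[0]
    ea,eb=ends(a),ends(b); print(nm,[x.round(1).tolist() for x in ea],[x.round(1).tolist() for x in eb])
    for i in range(3):
        for j in range(3):
            X,e=tri([ct,cs],[ea[i],eb[j]])
            if max(e)<6: print('  ',i,j,X.round(1),np.round(e,1))
    if nm=='lip': print(onz(ct,np.array(ea),24).round(1).tolist(), onz(cs,np.array(eb),24).round(1).tolist())
E
```

```text
tool R [[-0.97, 0.243, -0.0], [0.243, 0.97, -0.001], [0.0, -0.001, -1.0]]
lip [[565.1, 196.2], [415.1, 245.4], [491.0, 220.5]] [[327.4, 346.8], [382.9, 479.5], [356.0, 415.3]]
   1 0 [466.5 -14.5  28.3] [0.9 0.9]
   2 2 [ 514.1 -179.3   41.9] [1. 1.]
[[568.8, -360.8, 24.0], [465.8, -15.5, 24.0], [517.0, -186.4, 24.0]] [[467.4, -11.5, 24.0], [550.2, -290.8, 24.0], [514.6, -170.5, 24.0]]
grip [[401.4, 205.0], [369.5, 214.6], [385.5, 209.8]] [[350.6, 288.2], [362.7, 312.7], [356.6, 300.3]]
   0 1 [545.1  25.3  89.9] [0.3 0.3]
   0 2 [535.9  32.5 123.9] [4. 4.]
   1 0 [525.6  92.   94. ] [0.2 0.2]
   1 2 [534.9  86.6  57. ] [4.4 4.4]
   2 0 [526.4  64.9 125.9] [4.3 4.3]
   2 1 [545.   52.1  55. ] [4.7 4.7]
   2 2 [535.4  58.7  91.4] [0.1 0.1]
bar [[569.0, 151.1], [407.5, 202.5], [489.2, 176.5]] [[364.2, 314.9], [449.3, 480.4], [408.5, 401.1]]
   0 1 [ 647.  -328.2  109.3] [3. 3.]
   1 0 [547.9  14.   96.8] [0.9 0.9]
   2 2 [ 608.9 -170.3   68.2] [2.7 2.7]
```

>>> carry_out(rows=[[[-0.0293,-0.026,0],[0,0,0],0],[[-0.0293,-0.026,0],[0,0,0],0],[[-0.0293,-0.026,0],[0,0,0],0],[[-0.0293,-0.026,0],[0,0,0],0],[[-0.0293,-0.026,0],[0,0,0],0],[[-0.0293,-0.026,0],[0,0,0],0],[[-0.0293,-0.026,0],[0,0,0],0],[[-0.0293,-0.026,0],[0,0,0],0],[[-0.0293,-0.026,0],[0,0,0],0],[[-0.0293,-0.026,0],[0,0,0],0]])

```text
t: 0.98
ee_pos: [373.6, 281.0, 222.7]
orientation: [0.385, 3.118, 0.0]
ft_force: [0.8, 0.7, 0.4]
width: 88.0
```

>>> carry_out(rows=[[[0,0,0],[0,0,0.12],0],[[0,0,0],[0,0,0.12],0],[[0,0,0],[0,0,0.12],0],[[0,0,0],[0,0,0.12],0],[[0,0,0],[0,0,0.12],0],[[0,0,0],[0,0,0.12],0],[[0,0,0],[0,0,0.12],0],[[0,0,0],[0,0,0.12],0],[[0,0,0],[0,0,0.12],0],[[0,0,0],[0,0,0.12],0]])

```text
t: 1.82
ee_pos: [372.8, 282.6, 222.5]
orientation: [-2.085, -2.35, 0.001]
ft_force: [0.7, 0.0, 0.4]
width: 88.0
```

>>> carry_out(rows=[[[0,0,0],[0,0,0.12],0],[[0,0,0],[0,0,0.12],0],[[0,0,0],[0,0,0.12],0],[[0,0,0],[0,0,0.12],0],[[0,0,0],[0,0,0.12],0],[[0,0,0],[0,0,0.12],0],[[0,0,0],[0,0,0.12],0],[[0,0,0],[0,0,0.12],0],[[0,0,0],[0,0,0.12],0],[[0,0,0],[0,0,0],0]])

```text
t: 2.65
ee_pos: [372.8, 282.6, 222.5]
orientation: [2.996, 0.946, -0.001]
ft_force: [1.0, -0.8, -0.9]
width: 87.7
```

```bash
python3 - <<'E'
from h import *
im,o=snap('wrist','w1'); print(o['t'],o['ee_pos'].round(1),o['qpos'].round(2)); M=R.from_rotvec(o['orientation']).as_matrix(); print(M.round(3).tolist(), o['ft_force'])
E
```

```text
2.65 [372.8 282.6 222.5] [0.62 0.19 1.97 0.   0.98 1.58]
[[0.819, 0.574, -0.0], [0.574, -0.819, -0.0], [-0.0, -0.0, -1.0]] [ 0.99756473 -0.76325026 -0.89794065]
```

View pics/w1.png

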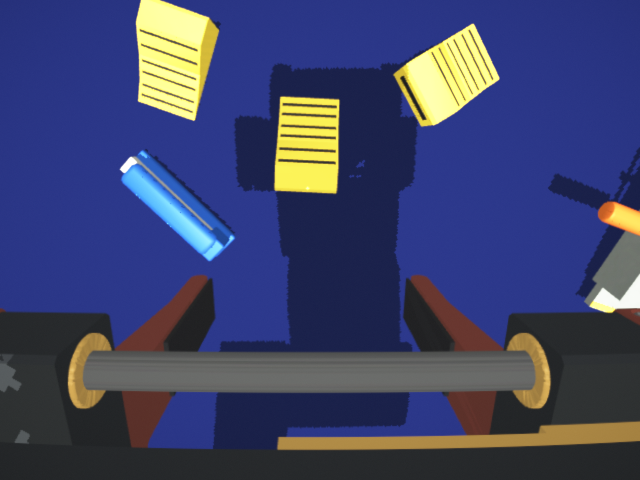

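The wrist view shows the chosen wedge at (308,145), with its nose edge along row ~98 and its back top edge along row ~192. The stapler is to its left, about (180,205), and the look-alikes are at (175,60) and (447,75).

```bash
python3 - <<'E'
from h import *
im,c=load('w1','wrist'); hsv=cv2.cvtColor(im,cv2.COLOR_RGB2HSV)
m=cv2.inRange(hsv,(20,90,60),(36,255,255)); m=cv2.morphologyEx(m,cv2.MORPH_CLOSE,np.ones((9,9)))
k,l,s,ce=cv2.connectedComponentsWithStats(m); i=1+np.argmin(np.hypot(*(ce[1:]-(308,145)).T))
cn=cv2.findContours((l==i).astype(np.uint8),0,1)[0][0]; q=cv2.approxPolyDP(cn,5,True).reshape(-1,2); print(q.tolist())
q=q[np.argsort(q[:,1])]
nose=onz(c,q[:2],1); back=onz(c,q[-2:],40)
print(nose.round(1),back.round(1)); 
# two-view height of nose-edge and top-back edge using top view
t,ct=load('top0','top'); hs=cv2.cvtColor(t,cv2.COLOR_RGB2HSV); m=cv2.inRange(hs,(22,120,90),(35,255,255)); m=cv2.morphologyEx(m,cv2.MORPH_CLOSE,np.ones((5,5)))
k,l,s,ce=cv2.connectedComponentsWithStats(m); i=1+np.argmin(np.hypot(*(ce[1:]-(260,268)).T)); cn=cv2.findContours((l==i).astype(np.uint8),0,1)[0][0]; p=cv2.approxPolyDP(cn,4,True).reshape(-1,2); print('top',p.tolist())
for x in q:
    b=min(((tri([c,ct],[x,y]),y) for y in p),key=lambda z:max(z[0][1])); print(x,b[1],b[0][0].round(1),np.round(b[0][1],1))
n=nose.mean(0);b=back.mean(0); d=(n-b)[:2]; print('n',n,'b',b,'len',np.hypot(*d),'yaw',np.degrees(np.arctan2(d[1],d[0])), 'centre',n[:2]-42.5*d/np.hypot(*d))
e=q[:2][np.argsort(q[:2,0])]; E=onz(c,e,1); w=E[0]-E[1]; print('w',np.hypot(*w[:2]),'yaw from nose edge',np.degrees(np.arctan2(w[1],w[0]))-90)
print('stapler',onz(c,[[122,165],[145,152],[234,237],[210,260]],30).round(0).tolist())
E
```

```text
[[281, 96], [274, 189], [335, 193], [339, 100]]
[[449.8 368.2   1. ]
 [478.6 320.8   1. ]] [[378.2 324.2  40. ]
 [407.  276.8  40. ]]
top [[260, 244], [240, 257], [259, 291], [281, 277]]
[281  96] [259 291] [ 399.8  243.6 1055.4] [0.3 0.3]
[339 100] [240 257] [433.3 322.9 369.3] [0.1 0.1]
[274 189] [259 291] [374.8 323.7  15.7] [0.6 0.6]
[335 193] [240 257] [432.  322.  379.5] [0.9 0.9]
n [464.2049808  344.53233262   1.        ] b [392.61316747 300.49617624  40.        ] len 84.05100121184093 yaw 31.595691307767943 centre [428.00491153 322.26565383]
w 55.443030775597464 yaw from nose edge 31.26584198228943
stapler [[315.0, 453.0, 30.0], [337.0, 440.0, 30.0], [316.0, 330.0, 30.0], [283.0, 337.0, 30.0]]
```

>>> carry_out(rows=[[[0,0,0],[0,0,0.062],0],[[0.0396,-0.0049,0],[0,0,0],0],[[0,0,0.035],[0,0,0],0],[[0,0,0.035],[0,0,0],0],[[0,0,0],[0,0,0],0]])

```text
t: 3.12
ee_pos: [401.0, 305.5, 147.5]
orientation: [3.017, 0.864, -0.015]
ft_force: [-0.9, -0.2, -0.1]
width: 87.6
```

```bash
python3 - <<'E'
from h import *
im,o=snap('wrist','w2'); print(o['t'],o['ee_pos'].round(1)); M=R.from_rotvec(o['orientation']).as_matrix(); print(M.round(3).tolist())
E
```

```text
3.1167 [401.  305.5 147.5]
[[0.848, 0.529, -0.008], [0.529, -0.849, -0.006], [-0.01, 0.001, -1.0]]
```

View pics/w2.png

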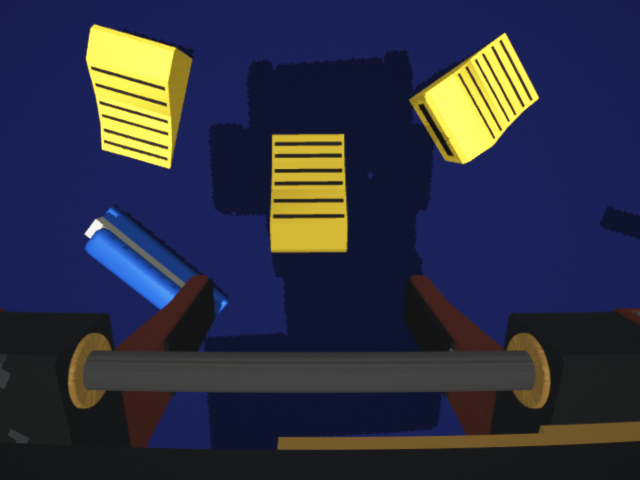

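```bash
python3 - <<'E'
from h import *
im,c=load('w2','wrist'); _,c1=load('w1','wrist'); hsv=cv2.cvtColor(im,cv2.COLOR_RGB2HSV)
m=cv2.inRange(hsv,(20,90,60),(36,255,255)); m=cv2.morphologyEx(m,cv2.MORPH_CLOSE,np.ones((9,9)))
k,l,s,ce=cv2.connectedComponentsWithStats(m); i=1+np.argmin(np.hypot(*(ce[1:]-(308,190)).T))
cn=cv2.findContours((l==i).astype(np.uint8),0,1)[0][0]; q=cv2.approxPolyDP(cn,5,True).reshape(-1,2); print(q.tolist())
a=np.array([[281,96],[339,100],[274,189],[335,193]]); 
for x in a:
    best=min((tri([c1,c],[x,y]) for y in q),key=lambda z:max(z[1])); print(best[0].round(1),np.round(best[1],1))
q=q[np.argsort(q[:,1])]
n=onz(c,q[:2],1).mean(0); b=onz(c,q[-2:],40).mean(0); d=(n-b)[:2]; u=d/np.hypot(*d); print(np.hypot(*d),np.degrees(np.arctan2(*d[::-1])),'centre',n[:2]-42.5*u, b[:2]+42.5*u)
st=onz(c,[[228,300]],35)[0]; o=readout.get_obs(); print('stapler corner',st, R.from_rotvec(o['orientation']).as_matrix().T@(st-o['ee_pos']))
E
```

```text
[[272, 134], [271, 251], [346, 251], [343, 134]]
[449.6 368.3   3.3] [0.3 0.3]
[479.2 321.1  -5.6] [0.2 0.2]
[378.  324.   37.9] [0.3 0.3]
[406.9 275.9  35.1] [0.4 0.4]
83.62635370759008 32.46953716623657 centre [428.18571335 322.42848398] [429.34462713 323.16592754]
stapler corner [324.85960144 331.7974961   35.        ] [-50.93279052 -62.55469058 115.39283417]
```

>>> carry_out(rows=[[[0,0,0.035],[0,0,0],0],[[0,0,0.035],[0,0,0],0],[[0,0,0.03],[0,0,0],0],[[0,0,0.025],[0,0,0],0],[[0,0,0.015],[0,0,0],0],[[0,0,0.0075],[0,0,0],0],[[0,0,0],[0,0,0],0],[[0,0,0],[0,0,0],1],[[0,0,0],[0,0,0],1],[[0,0,0],[0,0,0],1],[[0,0,0],[0,0,0],1],[[0,0,0],[0,0,0],1]])

```text
t: 4.17
ee_pos: [404.5, 308.0, 6.0]
orientation: [-3.021, -0.859, -0.002]
ft_force: [-0.2, -0.0, -0.6]
width: 57.9
```

```bash
python3 - <<'E'
from h import *
o=readout.get_obs(); print(o)
E
```

```text
{'t': 4.1667, 'qpos': array([ 6.27443502e-01,  6.16956871e-01,  1.98628080e+00, -2.48926328e-05,
        5.36997953e-01,  1.64429522e+00]), 'qvel': array([-9.89330547e-05,  7.78408501e-03,  2.24303895e-03,  3.28570563e-04,
       -1.88907832e-03, -9.00266836e-04]), 'joint_torque': array([ 2.16034332e-04, -5.09834290e+01, -1.28179917e+01,  4.90313745e-03,
       -7.56621896e-02, -2.60987603e-03]), 'ee_pos': array([404.49025944, 308.0339447 ,   5.99614986]), 'orientation': array([-3.02141305e+00, -8.58959547e-01, -2.00862259e-03]), 'ft_force': array([-0.22666725, -0.02698851, -0.5673432 ]), 'moment': array([-0.07494137,  0.12093983, -0.0157387 ]), 'width': 57.874757180982634}
```

>>> carry_out(rows=[[[0,0,0],[0,0,0],1],[[0,0,0],[0,0,0],1],[[0,0,-0.02],[0,0,0],1],[[0,0,-0.04],[0,0,0],1],[[0,0,-0.04],[0,0,0],1],[[0,0,-0.04],[0,0,0],1],[[0,0,-0.04],[0,0,0],1],[[0,0,-0.04],[0,0,0],1],[[0,0,-0.025],[0,0,0],1]])

```text
t: 4.92
ee_pos: [404.7, 308.2, 254.2]
orientation: [-3.021, -0.859, -0.006]
ft_force: [0.7, 1.5, -1.8]
width: 56.0
```

>>> carry_out(rows=[[[-0.0155,0.0362,0],[0,0,0],1],[[-0.0155,0.0362,0],[0,0,0],1],[[-0.0155,0.0362,0],[0,0,0],1],[[-0.0155,0.0362,0],[0,0,0],1],[[-0.0155,0.0362,0],[0,0,0],1],[[-0.0155,0.0362,0],[0,0,0],1],[[-0.0155,0.0362,0],[0,0,0],1],[[-0.0155,0.0362,0],[0,0,0],1],[[-0.0155,0.0362,0],[0,0,0],1],[[-0.0155,0.0362,0],[0,0,0],1],[[-0.0155,0.0362,0],[0,0,0],1],[[-0.0155,0.0362,0],[0,0,0],1]])

```text
t: 5.92
ee_pos: [473.7, -161.5, 250.0]
orientation: [-3.022, -0.858, 0.001]
ft_force: [1.0, 0.3, -1.8]
width: 55.9
```

>>> carry_out(rows=[[[-0.0155,0.0362,0],[0,0,0],1],[[0,0,0],[0,0,0.087],1],[[0,0,0],[0,0,0.087],1],[[0,0,0],[0,0,0.087],1],[[0,0,0],[0,0,0],1],[[0,0,0],[0,0,0],1]])

```text
t: 6.42
ee_pos: [479.7, -198.4, 249.9]
orientation: [-3.107, -0.462, 0.001]
ft_force: [-0.2, 0.1, -2.0]
width: 56.0
```

```bash
python3 - <<'E'
from h import *
im,o=snap('wrist','w3'); print(o['t'],o['ee_pos'].round(1),o['qpos'].round(2),o['width'],o['ft_force']); M=R.from_rotvec(o['orientation']).as_matrix(); print(M.round(3).tolist())
E
```

```text
6.4167 [ 479.7 -198.4  249.9] [-0.42  0.23  1.84 -0.    1.07  0.86] 55.9506040315227 [-0.18217842  0.09425474 -1.9936693 ]
[[0.957, 0.291, -0.001], [0.291, -0.957, 0.0], [-0.001, -0.001, -1.0]]
```

View pics/w3.png

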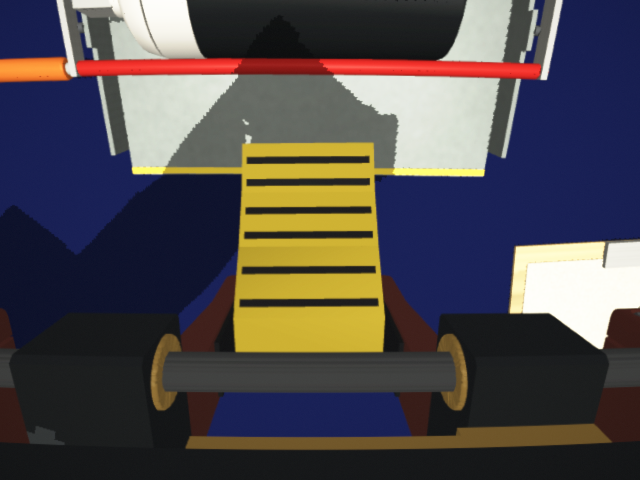

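The held chock (nose edge at row ~145) is in front of the rack. The lip runs along row ~171 from (132,170) to (484,173), the bar along row ~68, and the cylinder is only partly in view. I rise for a second, wider view.

>>> carry_out(rows=[[[0.01,0,-0.04],[0,0,0],1],[[0.01,0,-0.04],[0,0,0],1],[[0.01,0,-0.04],[0,0,0],1],[[0.01,0,-0.03],[0,0,0],1],[[0,0,0],[0,0,0],1],[[0,0,0],[0,0,0],1]])

```text
t: 6.97
ee_pos: [519.3, -186.7, 401.6]
orientation: [3.106, 0.462, 0.005]
ft_force: [-0.7, -0.2, -2.0]
width: 56.0
```

```bash
python3 - <<'E'
from h import *
im,o=snap('wrist','w4'); print(o['t'],o['ee_pos'].round(1),o['qpos'].round(2),o['width'],o['ft_force']); M=R.from_rotvec(o['orientation']).as_matrix(); print(M.round(3).tolist())
E
```

```text
6.9667 [ 519.3 -186.7  401.6] [-0.37  0.15  1.59 -0.    1.4   0.91] 55.97846261345791 [-0.69407188 -0.24697476 -1.98673338]
[[0.957, 0.291, 0.003], [0.291, -0.957, -0.001], [0.003, 0.002, -1.0]]
```

View pics/w4.png

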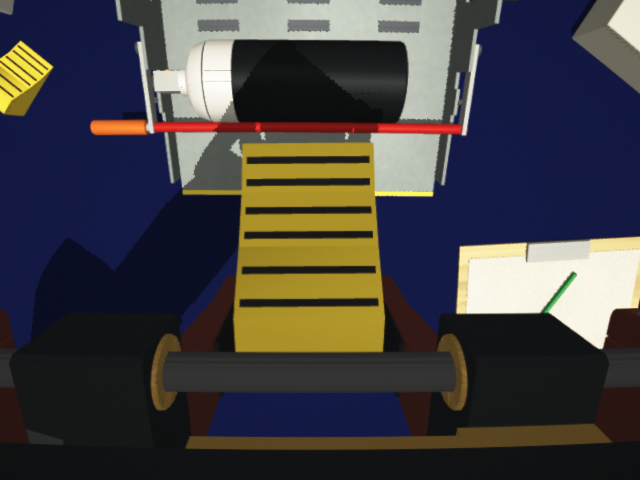

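```bash
cat > m.py <<'E'
from h import *
ims={}
for f,n in [('w3','wrist'),('w4','wrist'),('top0','top'),('side0','side')]: ims[f]=load(f,n)
Y=((22,120,90),(35,255,255)); O=((7,150,120),(16,255,255)); Rd=((0,170,90),(5,255,255))
def line(f,lohi,box):
    im,c=ims[f]; x0,y0,x1,y1=box; hs=cv2.cvtColor(im[y0:y1,x0:x1],cv2.COLOR_RGB2HSV); m=cv2.inRange(hs,*lohi)
    p=np.argwhere(m)[:,::-1]+[x0,y0]; v=cv2.fitLine(p.astype(np.float32),cv2.DIST_HUBER,0,.01,.01).ravel(); q=(p-v[2:])@v[:2]
    w=len(p)/(q.max()-q.min())
    return v[2:]+v[:2]*q.min(), v[2:]+v[:2]*q.max(), w
E
python3 - <<'E'
from m import *
for f,box in [('w3',(120,160,235,182)),('w3',(380,160,495,182)),('w4',(175,182,236,200)),('w4',(378,182,440,200)),('top0',(405,190,575,250))]:
    a,b,w=line(f,Y,box); c=ims[f][1]; print(f,a.round(1),b.round(1),'w',round(w,1),onz(c,np.array([a,b]),24).round(1).tolist())
# nose in tool frame
for f in ['w3','w4']:
    im,c=ims[f]; z=np.load(f'pics/{f}.npz'); M=R.from_rotvec(z['ori']).as_matrix()
    for pl in (6,):
        P=onplane(c,[[243,143],[374,143]],z['ee']+M[:,2]*pl,M[:,2]); print('nose tool',((P-z['ee'])@M).round(1).tolist())
    P=onplane(c,[[234,352],[384,352]],z['ee']-M[:,2]*34,M[:,2]); print('back tool',((P-z['ee'])@M).round(1).tolist())
for f,bx in [('w3',(0,55,70,85)),('w4',(85,115,152,140)),('top0',(365,198,408,222)),('side0',(345,283,368,317))]:
    a,b,w=line(f,O,bx); print('grip',f,a.round(1),b.round(1),round(w,1))
for f,bx in [('w3',(80,55,540,85)),('w4',(155,118,466,138))]:
    a,b,w=line(f,Rd,bx); print('bar',f,a.round(1),b.round(1),round(w,1))
im=ims['w4'][0]; cv2.imwrite('pics/c4.png',cv2.resize(im[0:210,80:500],None,fx=1.9,fy=1.9,interpolation=2)[:,:,::-1])
E
```

```text
w3 [132.  170.1] [234. 170.] w 6.6 [[468.3, -14.1, 24.0], [498.2, -114.1, 24.0]]
w3 [380.  170.9] [484.  172.2] w 5.7 [[540.1, -255.1, 24.0], [570.4, -357.2, 24.0]]
w4 [182. 192.] [235. 192.] w 4.9 [[468.2, -14.3, 24.0], [490.0, -87.0, 24.0]]
w4 [378.  192.9] [432.  193.2] w 4.6 [[547.8, -282.0, 24.0], [570.3, -356.2, 24.0]]
top0 [415.1 245.3] [565.1 196.2] w 3.8 [[465.9, -15.5, 24.0], [568.8, -360.8, 24.0]]
nose tool [[70.2, -28.0, 6.0], [70.2, 28.3, 6.0]]
back tool [[-6.3, -28.2, -34.0], [-6.3, 28.8, -34.0]]
nose tool [[70.2, -28.0, 6.0], [70.2, 28.3, 6.0]]
back tool [[-6.3, -28.2, -34.0], [-6.3, 28.8, -34.0]]
grip w3 [-0.2 70. ] [68.9 68.8] 22.1
grip w4 [ 90.  127.1] [147. 127.] 14.3
grip top0 [369.2 213.7] [401.  203.8] 6.4
grip side0 [350.6 288.2] [362.8 312.6] 7.3
bar w3 [80.  65.6] [539.   68.5] 15.1
bar w4 [155.  126.2] [461.  128.2] 9.1
```

View pics/c4.png

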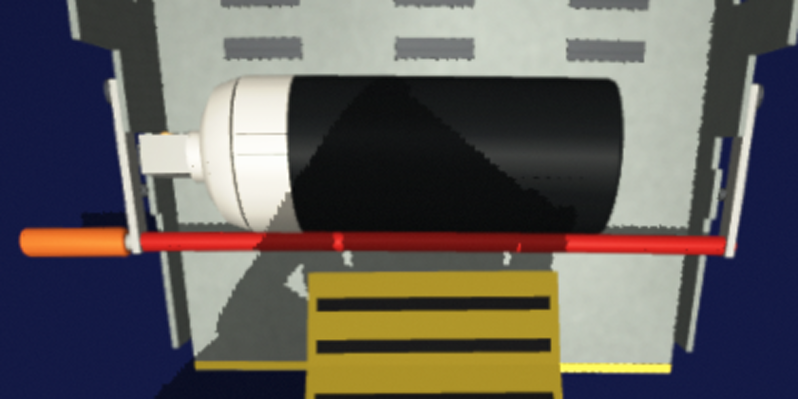

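```bash
python3 - <<'E'
from m import *
yaw=np.radians(16.6); ex=np.array([np.cos(yaw),np.sin(yaw)]); ey=np.array([-ex[1],ex[0]]); L=np.array([519.3,-185.5])
def uv(P): d=np.atleast_2d(P)[:,:2]-L; return np.c_[d@ex,d@ey].round(1).tolist()
for f,ps in [('w3',[[80,65.6],[539,68.5]]),('w4',[[155,126.2],[461,128.2]]),('top0',[[407.5,202.5],[569,151.1]])]:
    print('bar',f,uv(onz(ims[f][1],ps,84.3)),'expect u 91')
for f,ps in [('w4',[[90,127.1],[147,127]]),('top0',[[369.2,213.7],[401,203.8]]),('side0',[[350.6,288.2],[362.8,312.6]])]:
    print('grip',f,uv(onz(ims[f][1],ps,84.3)))
print('tri grip mid', [tri([ims['w4'][1],ims['side0'][1]],[[118.5,127],[356.6,300.4]]), tri([ims['w4'][1],ims['side0'][1]],[[90,127],[350.6,288.2]])])
c=ims['w4'][1]
print('cyl bottom',uv(onz(c,[[408,74]],133)),'valve tip',uv(onz(c,[[153.7,81.6]],96)), 'black/white',uv(onz(c,[[232,80]],133)),'shoulder', uv(onz(c,[[203,80]],133)))
# low / high silhouette of cylinder -> u at axis
im=ims['w4'][0]; col=im[:,330].astype(int).sum(1); print(col[30:135].tolist())
E
```

```text
bar w3 [[89.4, 185.9], [89.2, -188.2]] expect u 91
bar w4 [[88.3, 186.1], [88.0, -187.7]] expect u 91
bar top0 [[86.3, 179.6], [86.4, -190.1]] expect u 91
grip w4 [[88.0, 267.7], [87.4, 196.1]]
grip top0 [[88.2, 262.4], [87.8, 193.3]]
grip side0 [[88.2, 272.0], [87.4, 198.7]]
tri grip mid [(array([536.65002255,  60.5853172 ,  87.81656316]), [1.0458662142739719, 1.0458662142740112]), (array([526.70950601,  94.26562963,  89.81723131]), [1.5234897985720899, 1.5234897985719462])]
cyl bottom [[141.1, -106.5]] valve tip [[138.0, 178.9]] black/white [[133.8, 80.4]] shoulder [[133.9, 111.4]]
[588, 602, 610, 612, 611, 607, 605, 604, 599, 527, 212, 64, 53, 56, 59, 60, 65, 65, 63, 68, 66, 69, 73, 73, 72, 70, 75, 77, 77, 76, 77, 83, 83, 83, 83, 89, 92, 93, 98, 102, 105, 108, 122, 125, 133, 142, 144, 150, 151, 97, 61, 54, 54, 49, 46, 49, 47, 48, 44, 41, 44, 42, 43, 41, 37, 42, 42, 46, 40, 42, 42, 43, 39, 47, 43, 39, 45, 41, 38, 39, 36, 39, 38, 38, 37, 42, 33, 36, 39, 32, 33, 44, 90, 138, 157, 168, 177, 173, 160, 150, 143, 134, 165, 216, 242]
```

```bash
cat > d.py <<'E'
from h import *
yaw=np.radians(16.6); a=.15
D=np.eye(3); D[:,0]=[np.cos(yaw)*np.cos(a),np.sin(yaw)*np.cos(a),np.sin(a)]; D[:,1]=[-np.sin(yaw),np.cos(yaw),0]; D[:,2]=np.cross(D[:,0],D[:,1])
D0=np.array([516.9,-186.2,24.])
def st(pr=True):
    o=readout.get_obs(); M=R.from_rotvec(o['orientation']).as_matrix(); p=D.T@(o['ee_pos']-D0); F=D.T@o['ft_force']
    if pr: print('t',round(o['t'],2),'tcp deck',p.round(2),'F deck',F.round(2),'w',round(o['width'],1)); 
    return o,M,p,F
def shift(target):
    o,M,p,F=st(); print('tool shift',(M.T@(D@np.array(target)+D0-o['ee_pos'])).round(1))
def turn(T): # T desired tool matrix in world
    o,M,p,F=st(False); print('tool turn',R.from_matrix(M.T@T).as_rotvec().round(3))
E
python3 - <<'E'
from d import *
st(); T=np.c_[D[:,0],-D[:,1],-D[:,2]]; turn(T)
o,M,p,F=st(False); print((T.T@(D@np.array([15,4,30])+D0-o['ee_pos'])).round(1))
E
```

```text
t 7.02 tcp deck [ 57.1   -0.62 371.17] F deck [-0.64  0.49 -2.94] w 55.5
tool turn [-0.001  0.151  0.005]
[-42.1  -4.6 341.2]
```

>>> carry_out(rows=[[[0,0,0],[0,0.075,0.005],1],[[0,0,0],[0,0.076,0],1],[[-0.021,-0.0046,0.03],[0,0,0],1],[[-0.021,0,0.03],[0,0,0],1],[[0,0,0.04],[0,0,0],1],[[0,0,0.04],[0,0,0],1],[[0,0,0.04],[0,0,0],1],[[0,0,0.04],[0,0,0],1],[[0,0,0.04],[0,0,0],1],[[0,0,0.04],[0,0,0],1],[[0,0,0.02],[0,0,0],1],[[0,0,0],[0,0,0],1]])

```text
t: 8.02
ee_pos: [518.3, -178.3, 71.1]
orientation: [-3.074, -0.446, -0.215]
ft_force: [-0.6, 0.2, -1.8]
width: 55.8
```

```bash
python3 - <<'E'
from d import *
shift([15,4,7.5]); turn(np.c_[D[:,0],-D[:,1],-D[:,2]])
im,o=snap('wrist','w5'); snap('side','s5')
E
```

```text
t 8.02 tcp deck [10.59  7.21 46.06] F deck [-0.83  0.35 -1.67] w 55.8
tool shift [ 4.8  3.5 38.5]
tool turn [-0.008  0.009 -0.002]
```

View pics/w5.png

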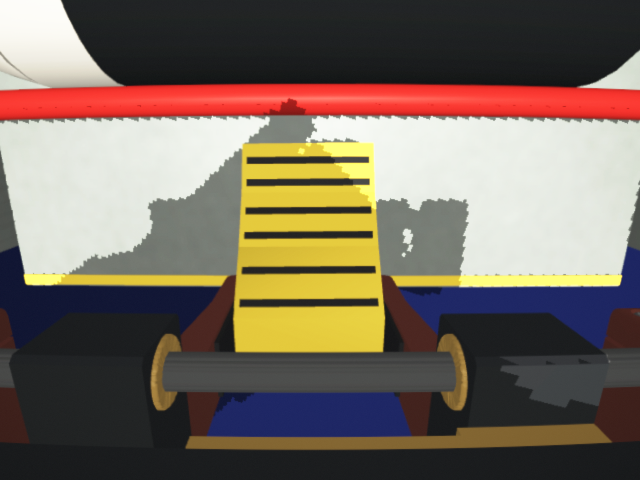

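View pics/s5.png

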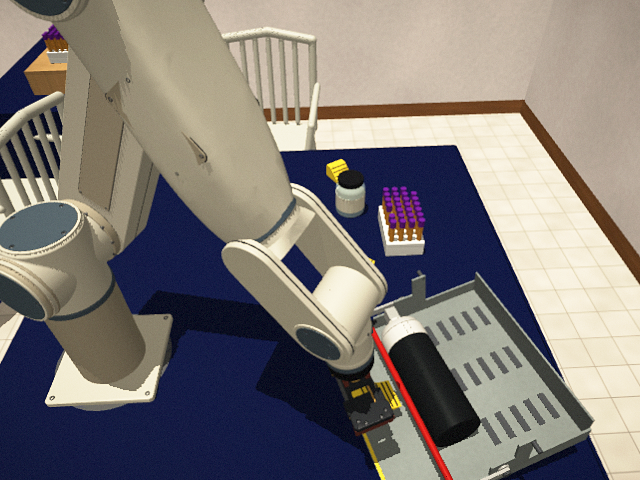

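The chock hovers squarely below the red bar (bar at row ~103, nose at row ~145), and the lip is level in the image. The arm lags the command slightly, so I let it settle and read again.

>>> carry_out(rows=[[[0,0,0],[0,0,0],1],[[0,0,0],[0,0,0],1],[[0,0,0],[0,0,0],1]])

```text
t: 8.37
ee_pos: [524.3, -181.1, 79.2]
orientation: [-3.08, -0.446, -0.237]
ft_force: [-0.1, -0.5, -1.6]
width: 56.2
```

```bash
python3 - <<'E'
from d import *
shift([15,4,7.5]); turn(np.c_[D[:,0],-D[:,1],-D[:,2]])
im,o=snap('wrist','w6')
c=cam('wrist',o)
yel=None
hs=cv2.cvtColor(im,cv2.COLOR_RGB2HSV)
m=cv2.inRange(hs,(22,120,90),(35,255,255)); 
for x0,x1 in [(20,220),(400,630)]:
    p=np.argwhere(m[230:320,x0:x1])[:,::-1]+[x0,230]; P=onplane(c,p[[p[:,0].argmin(),p[:,0].argmax()]],D0,D[:,2]); print(((P-D0)@D).round(1).tolist())
    mid=np.median(p[:,1]); print(mid,((onplane(c,[[(x0+x1)/2,mid]],D0,D[:,2])-D0)@D).round(1))
r=cv2.inRange(hs,(0,170,60),(5,255,255))[:130]; 
for x in (60,320,560):
    ys=np.where(r[:,x])[0]; P=onplane(c,[[x,ys.min()],[x,ys.max()]],D0+46*D[:,2],D[:,2]); print('bar',ys.min(),ys.max(),((P-D0)@D).round(1).tolist())
E
```

```text
t 8.37 tcp deck [16.66  2.77 53.35] F deck [-0.52 -0.48 -1.53] w 56.2
tool shift [-1.8 -1.3 45.8]
tool turn [ 0.002 -0.003 -0.002]
[[5.1, 179.1, 0.0], [5.5, 56.7, 0.0]]
286.0 [[  2.8 117.9   0. ]]
[[5.2, -52.7, 0.0], [5.5, -178.7, 0.0]]
285.0 [[   2.7 -124.1    0. ]]
bar 106 129 [[103.6, 109.8, 46.0], [93.9, 111.2, 46.0]]
bar 102 129 [[103.7, -2.4, 46.0], [92.7, -2.4, 46.0]]
bar 106 129 [[103.2, -106.4, 46.0], [93.6, -107.8, 46.0]]
```

>>> carry_out(rows=[[[-0.0018,-0.0013,0.02],[0,0,0],1],[[0,0,0.015],[0,0,0],1],[[0,0,0.008],[0,0,0],1],[[0,0,0],[0,0,0],1],[[0,0,0],[0,0,0],1],[[0,0,0],[0,0,0],1]])

```text
t: 8.92
ee_pos: [528.2, -178.3, 35.6]
orientation: [-3.079, -0.446, -0.235]
ft_force: [-0.3, -0.2, -2.2]
width: 55.9
```

```bash
python3 - <<'E'
from d import *
shift([15,4,8]); turn(np.c_[D[:,0],-D[:,1],-D[:,2]])
E
```

```text
t 8.92 tcp deck [14.63  4.35  9.48] F deck [-0.72 -0.1  -2.1 ] w 55.9
tool shift [0.4 0.3 1.5]
tool turn [ 0.001 -0.002 -0.002]
```

>>> carry_out(rows=[[[0.01,0,0],[0,0,0],1],[[0.01,0,0],[0,0,0],1],[[0.01,0,0],[0,0,0],1],[[0.005,0,0],[0,0,0],1],[[0,0,0],[0,0,0],1],[[0,0,0],[0,0,0],1],[[0,0,0.001],[0,0,0],1],[[0,0,0.001],[0,0,0],1],[[0,0,0],[0,0,0],1],[[0,0,0],[0,0,0],1]])

```text
t: 9.75
ee_pos: [560.7, -168.2, 37.8]
orientation: [-3.079, -0.446, -0.232]
ft_force: [0.9, -1.4, -1.3]
width: 56.1
```

```bash
python3 - <<'E'
from d import *
st()
E
```

```text
t 9.75 tcp deck [48.65  4.78  6.57] F deck [ 0.27 -1.6  -1.4 ] w 56.1
```

>>> carry_out(rows=[[[0,0,0],[0,0,0],0.3],[[0,0,0],[0,0,0],0],[[0,0,0],[0,0,0],0],[[0,0,0],[0,0,0],0],[[0,0,0],[0,0,0],0],[[0,0,0],[0,0,0],0]])

```text
t: 10.25
ee_pos: [561.2, -168.2, 38.1]
orientation: [-3.079, -0.446, -0.233]
ft_force: [0.1, -0.1, -0.1]
width: 86.9
```

```bash
python3 - <<'E'
from d import *
st(); snap('wrist','w7')
E
```

```text
t 10.25 tcp deck [49.16  4.64  6.82] F deck [ 0.07 -0.09 -0.11] w 86.9
```

View pics/w7.png

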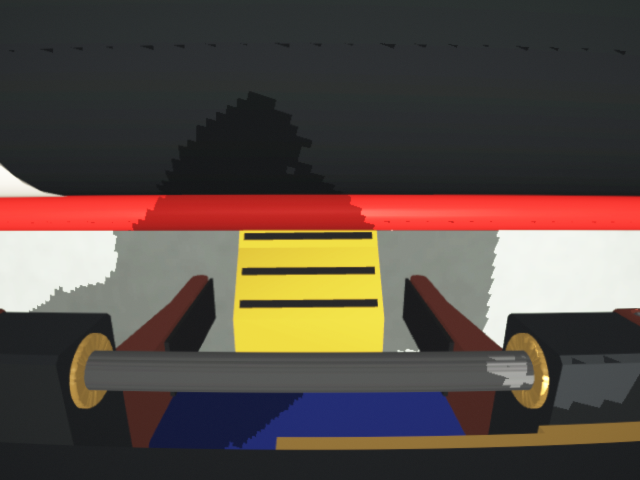

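The chock stands square on the deck with its nose under the bar, and its hatched face is visible below the bar at (308,290). I back off and push from behind with the fingers part closed.

>>> carry_out(rows=[[[-0.01,0,0],[0,0,0],0],[[-0.015,0,0],[0,0,0],0],[[-0.015,0,0],[0,0,0],0],[[0,0,0],[0,0,0],0],[[0,0,0],[0,0,0],0.7],[[0,0,0],[0,0,0],0.7],[[0,0,0],[0,0,0],0.7],[[0,0,0],[0,0,0],0.7],[[0,0,0],[0,0,0],0.7],[[0,0,0],[0,0,0],0.7],[[0,0,0],[0,0,0],0.7]])

```text
t: 11.22
ee_pos: [523.4, -179.2, 32.0]
orientation: [-3.079, -0.447, -0.233]
ft_force: [0.1, -0.1, -0.3]
width: 44.6
```

```bash
python3 - <<'E'
from d import *
st(); snap('wrist','w8');turn(np.c_[D[:,0],-D[:,1],-D[:,2]])
E
```

```text
t 11.22 tcp deck [9.32 4.81 6.69] F deck [-0.03 -0.16 -0.35] w 44.6
tool turn [ 0.    -0.001 -0.002]
```

View pics/w8.png

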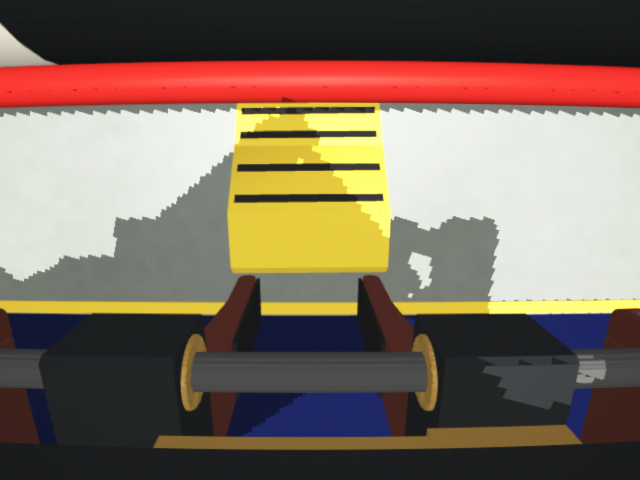

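The chock lies straight ahead with its back edge at row ~270, and the fingers (row ~280) are behind it, still closing.

>>> carry_out(rows=[[[0,0,0],[0,0,0],0.7],[[0,0,0],[0,0,0],0.7],[[0,0,0],[0,0,0],0.7],[[0,0,0],[0,0,0],0.7],[[0.006,0,0],[0,0,0],0.7],[[0.005,0,0],[0,0,0],0.7],[[0.003,0,0],[0,0,0],0.7],[[0.002,0,0],[0,0,0],0.7],[[0.002,0,0],[0,0,0],0.7],[[0.002,0,0],[0,0,0],0.7],[[0,0,0],[0,0,0],0.7],[[0,0,0],[0,0,0],0.7]])

```text
t: 12.27
ee_pos: [541.8, -173.5, 34.9]
orientation: [-3.078, -0.446, -0.232]
ft_force: [-2.6, -0.7, 2.4]
width: 25.8
```

```bash
python3 - <<'E'
from d import *
st(); snap('wrist','w9')
E
```

```text
t 12.27 tcp deck [28.83  5.06  6.7 ] F deck [-2.29  0.05  2.78] w 25.8
```

>>> carry_out(rows=[[[0.001,0,0],[0,0,0],0.7],[[0.001,0,0],[0,0,0],0.7],[[0.001,0,0],[0,0,0],0.7],[[0.001,0,0],[0,0,0],0.7],[[0,0,0],[0,0,0],0.7]])

```text
t: 12.73
ee_pos: [546.5, -172.6, 35.6]
orientation: [-3.079, -0.446, -0.234]
ft_force: [-0.9, 0.4, -0.4]
width: 26.6
```

```bash
python3 - <<'E'
from d import *
st(); snap('wrist','w10')
E
```

```text
t 12.73 tcp deck [33.61  4.55  6.66] F deck [-0.82  0.65 -0.27] w 26.6
```

View pics/w10.png

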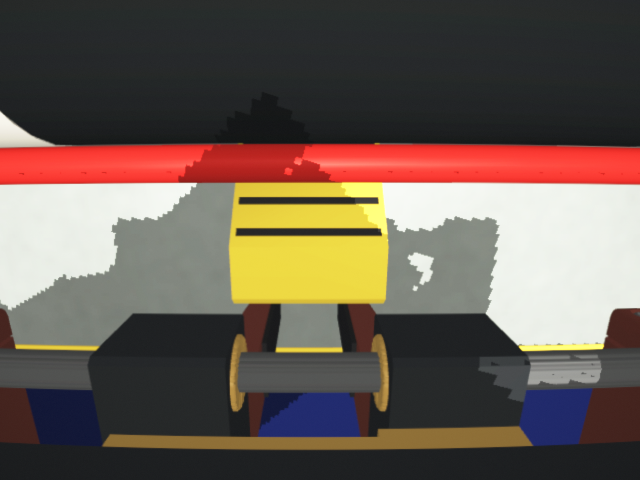

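The chock is sliding straight ahead, with its back at row ~300 and both fingers on it. I push on in small steps and watch the force.

>>> carry_out(rows=[[[0.001,0,0],[0,0,0],0.7],[[0.001,0,0],[0,0,0],0.7],[[0.001,0,0],[0,0,0],0.7],[[0,0,0],[0,0,0],0.7],[[0,0,0],[0,0,0],0.7]])

```text
t: 13.2
ee_pos: [549.2, -171.8, 36.1]
orientation: [-3.079, -0.446, -0.234]
ft_force: [0.3, -0.2, 0.3]
width: 26.4
```

```bash
python3 - <<'E'
from d import *
st()
E
```

```text
t 13.2 tcp deck [36.48  4.56  6.76] F deck [ 0.22 -0.28  0.27] w 26.4
```

>>> carry_out(rows=[[[0.001,0,0],[0,0,0],0.7],[[0.001,0,0],[0,0,0],0.7],[[0,0,0],[0,0,0],0.7],[[0,0,0],[0,0,0],0.7]])

```text
t: 13.53
ee_pos: [550.7, -171.2, 36.4]
orientation: [-3.079, -0.446, -0.233]
ft_force: [-2.2, -0.4, 1.7]
width: 26.5
```

```bash
python3 - <<'E'
from d import *
st()
E
```

```text
t 13.53 tcp deck [38.07  4.73  6.77] F deck [-1.97  0.21  2.05] w 26.5
```

>>> carry_out(rows=[[[-0.003,0,0],[0,0,0],0.7],[[0,0,0.003],[0,0,0],0.7],[[0.002,0,0],[0,0,0],0.7],[[0.001,0,0],[0,0,0],0.7],[[0,0,0],[0,0,0],0.7],[[0,0,0],[0,0,0],0.7]])

```text
t: 14.03
ee_pos: [551.4, -171.1, 33.4]
orientation: [-3.079, -0.446, -0.233]
ft_force: [-1.0, 0.2, 0.3]
width: 26.5
```

```bash
python3 - <<'E'
from d import *
st()
E
```

```text
t 14.03 tcp deck [38.37  4.62  3.73] F deck [-0.82  0.42  0.4 ] w 26.5
```

>>> carry_out(rows=[[[0.001,0,0],[0,0,0],0.7],[[0,0,0],[0,0,0],0.7],[[0,0,0],[0,0,0],0.7]])

```text
t: 14.28
ee_pos: [551.9, -170.8, 33.5]
orientation: [-3.079, -0.446, -0.232]
ft_force: [-0.5, -0.5, -0.4]
width: 26.4
```

```bash
python3 - <<'E'
from d import *
st()
E
```

```text
t 14.28 tcp deck [38.94  4.77  3.74] F deck [-0.72 -0.36 -0.27] w 26.4
```

>>> carry_out(rows=[[[0.001,0,0],[0,0,0],0.7],[[0,0,0],[0,0,0],0.7],[[0,0,0],[0,0,0],0.7]])

```text
t: 14.53
ee_pos: [552.8, -170.4, 33.6]
orientation: [-3.079, -0.446, -0.232]
ft_force: [-2.0, -0.3, 1.3]
width: 26.3
```

```bash
python3 - <<'E'
from d import *
st()
E
```

```text
t 14.53 tcp deck [39.94  4.83  3.72] F deck [-1.83  0.27  1.63] w 26.3
```

>>> carry_out(rows=[[[0.001,0,0],[0,0,0],0.7],[[0,0,0],[0,0,0],0.7],[[0,0,0],[0,0,0],0.7]])

```text
t: 14.78
ee_pos: [553.6, -170.2, 33.8]
orientation: [-3.079, -0.446, -0.232]
ft_force: [-4.9, -1.9, 3.2]
width: 26.3
```

```bash
python3 - <<'E'
from d import *
st()
E
```

```text
t 14.78 tcp deck [40.75  4.85  3.72] F deck [-4.67 -0.43  3.94] w 26.3
```

>>> carry_out(rows=[[[0.001,0,0],[0,0,0],0.7],[[0,0,0],[0,0,0],0.7],[[0,0,0],[0,0,0],0.7]])

```text
t: 15.03
ee_pos: [553.6, -170.1, 33.8]
orientation: [-3.079, -0.446, -0.23]
ft_force: [-8.7, -4.5, 4.4]
width: 26.1
```

```bash
python3 - <<'E'
from d import *
st()
E
```

```text
t 15.03 tcp deck [40.77  4.92  3.73] F deck [-8.87 -1.82  5.8 ] w 26.1
```

>>> carry_out(rows=[[[0.0005,0,0],[0,0,0],0.7],[[0,0,0],[0,0,0],0.7],[[0,0,0],[0,0,0],0.7]])

```text
t: 15.28
ee_pos: [553.6, -170.1, 33.8]
orientation: [-3.079, -0.446, -0.229]
ft_force: [-10.4, -5.8, 5.3]
width: 26.3
```

```bash
python3 - <<'E'
from d import *
st()
E
```

```text
t 15.28 tcp deck [40.79  4.94  3.73] F deck [-10.68  -2.63   6.97] w 26.3
```

The push force rose from 2 to 10.7 N with the tool no longer advancing (TCP at 40.8), so the chock is home. That is above the 6 to 8 N needed and below the shoving limit, so I back off and check.

>>> carry_out(rows=[[[-0.001,0,0],[0,0,0],0.7],[[-0.002,0,0],[0,0,0],0.7],[[-0.004,0,0],[0,0,0],0.7],[[-0.01,0,0],[0,0,0],0.7],[[0,0,0],[0,0,0],0.7],[[0,0,0],[0,0,0],0.7]])

```text
t: 15.78
ee_pos: [538.7, -174.7, 31.4]
orientation: [-3.079, -0.445, -0.232]
ft_force: [-0.0, -0.3, 0.2]
width: 26.5
```

```bash
python3 - <<'E'
from d import *
st(); snap('wrist','w11')
E
```

```text
t 15.78 tcp deck [25.02  4.79  3.67] F deck [-0.1  -0.31  0.25] w 26.5
```

View pics/w11.png

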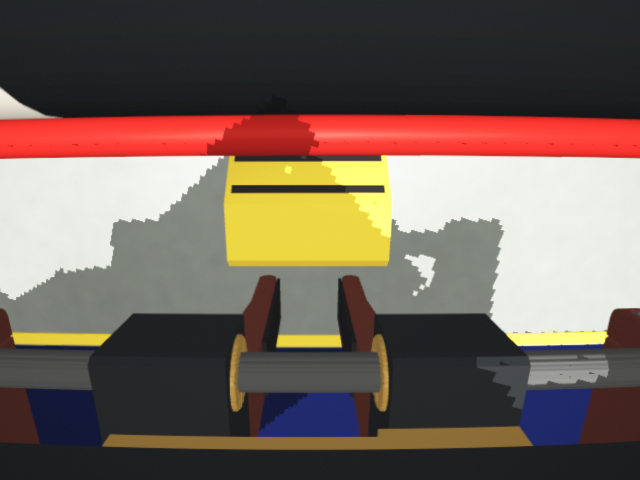

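```bash
python3 - <<'E'
from d import *
im,c=load('w11','wrist'); hs=cv2.cvtColor(im,cv2.COLOR_RGB2HSV); m=cv2.inRange(hs,(22,120,60),(35,255,255)); m[:150]=0;m[275:]=0
k,l,s,ce=cv2.connectedComponentsWithStats(cv2.morphologyEx(m,cv2.MORPH_CLOSE,np.ones((9,9)))); i=1+np.argmax(s[1:,4]); cn=cv2.findContours((l==i).astype(np.uint8),0,1)[0][0]; print(cv2.approxPolyDP(cn,3,True).reshape(-1,2).tolist())
for px,z in [([[228,262],[390,262]],40),([[228,266],[389,266]],38),([[226,204],[391,206]],40)]:
    P=(onplane(c,px,D0+z*D[:,2],D[:,2])-D0)@D; print(z,P.round(1).tolist())
a,b=[ (onplane(load(f,'wrist')[1],[[320,y]],D0+46*D[:,2],D[:,2])-D0)@D for f,y in (('w10',165),('w11',137))]
print(a.round(1),b.round(1))
E
```

```text
[[229, 156], [224, 199], [229, 265], [387, 264], [391, 220], [389, 228], [373, 225], [374, 213], [389, 217], [385, 156], [380, 161], [235, 161], [234, 156]]
40 [[55.5, 32.5, 40.0], [55.4, -23.7, 40.0]]
38 [[53.4, 33.0, 38.0], [53.2, -23.9, 38.0]]
40 [[75.8, 32.0, 40.0], [75.0, -23.1, 40.0]]
[[97.2  0.6 46. ]] [[97.3  0.9 46. ]]
```

```bash
python3 - <<'E'
from d import *
for f,bx in (('w8',0),('w10',0),('w11',0)):
    im,c=load(f,'wrist'); hs=cv2.cvtColor(im,cv2.COLOR_RGB2HSV); m=cv2.inRange(hs,(22,120,60),(35,255,255))
    ys=[np.where(m[200:312,x])[0].max()+200 for x in range(240,360,10)]; y=np.median([v for v in ys if v<310]); print(f,y,((onplane(c,[[310,y]],D0+40*D[:,2],D[:,2])-D0)@D).round(1))
E
```

```text
w8 272.0 [[35.   4.1 40. ]]
w10 303.0 [[47.3  3.8 40. ]]
w11 265.0 [[54.4  4.  40. ]]
```

>>> carry_out(rows=[[[0.008,0,0],[0,0,0],0.7],[[0.005,0,0],[0,0,0],0.7],[[0.0015,0,0],[0,0,0],0.7],[[0,0,0],[0,0,0],0.7],[[0,0,0],[0,0,0],0.7]])

```text
t: 16.25
ee_pos: [553.7, -170.5, 33.8]
orientation: [-3.079, -0.447, -0.234]
ft_force: [0.4, 0.3, 0.1]
width: 26.3
```

```bash
python3 - <<'E'
from d import *
st()
E
```

```text
t 16.25 tcp deck [40.77  4.58  3.8 ] F deck [0.51 0.13 0.04] w 26.3
```

>>> carry_out(rows=[[[0.001,0,0],[0,0,0],0.7],[[0,0,0],[0,0,0],0.7],[[0,0,0],[0,0,0],0.7]])

```text
t: 16.5
ee_pos: [553.7, -170.3, 33.8]
orientation: [-3.079, -0.446, -0.232]
ft_force: [-3.6, -3.1, 3.4]
width: 26.5
```

```bash
python3 - <<'E'
from d import *
st()
E
```

```text
t 16.5 tcp deck [40.81  4.7   3.74] F deck [-3.76 -1.9   4.  ] w 26.5
```

>>> carry_out(rows=[[[0.001,0,0],[0,0,0],0.7],[[0,0,0],[0,0,0],0.7],[[0,0,0],[0,0,0],0.7]])

```text
t: 16.75
ee_pos: [553.7, -170.3, 33.8]
orientation: [-3.079, -0.446, -0.23]
ft_force: [-8.1, -6.9, 3.1]
width: 25.9
```

```bash
python3 - <<'E'
from d import *
st()
E
```

```text
t 16.75 tcp deck [40.84  4.74  3.76] F deck [-9.16 -4.29  4.48] w 25.9
```

The re-push gave 9 N with under 0.1 mm of motion, so the chock is tight. I retreat and go to the bar grip.

>>> carry_out(rows=[[[-0.002,0,0],[0,0,0],0.7],[[-0.005,0,0],[0,0,0],0.7],[[-0.02,0,0],[0,0,0],0.7],[[-0.01,0,-0.01],[0,0,0],0.7],[[0,0,-0.03],[0,0,0],0.5],[[0,0,-0.04],[0,0,0],0],[[0,0,-0.04],[0,0,0],0],[[0,0,-0.04],[0,0,0],0],[[0,0,-0.04],[0,0,0],0],[[0,0,-0.03],[0,0,0],0],[[0,0,0],[0,0,-0.12],0],[[0,0,0],[0,0,-0.12],0]])

```text
t: 17.75
ee_pos: [487.3, -190.8, 259.3]
orientation: [3.021, 0.824, 0.244]
ft_force: [0.4, 0.7, 0.3]
width: 76.3
```

>>> carry_out(rows=[[[0,0,0],[0,0,-0.12],0],[[0,0,0],[0,0,-0.12],0],[[0,0,0],[0,0,-0.12],0],[[0,0,0],[0,0,-0.12],0],[[0,0,0],[0,0,-0.12],0],[[0,0,0],[0,0,-0.12],0],[[0,0,0],[0,0,-0.12],0],[[0,0,0],[0,0,-0.12],0],[[0,0,0],[0,0,-0.12],0],[[0,0,0],[0,0,-0.12],0],[[0,0,0],[0,0,-0.12],0],[[0,0,0],[0,0,0],0]])

```text
t: 18.75
ee_pos: [486.3, -190.1, 256.3]
orientation: [1.831, 2.434, 0.185]
ft_force: [-1.0, -0.5, 0.5]
width: 87.6
```

>>> carry_out(rows=[[[0,0,0],[-0.1,0,0],0],[[0,0,0],[-0.1,0,0],0],[[0,0,0],[-0.1,0,0],0],[[0,0,0],[0,0,0],0],[[0,0,0],[0,0,0],0],[[0,0,0],[0,0,0],0]])

```text
t: 19.25
ee_pos: [486.9, -190.7, 256.4]
orientation: [1.707, 2.253, 0.517]
ft_force: [-0.7, 0.2, -0.6]
width: 87.7
```

```bash
cat >> d.py <<'E'
def Tg(b): return np.c_[D[:,1], D[:,0]*np.cos(b)+D[:,2]*np.sin(b), -D[:,2]*np.cos(b)+D[:,0]*np.sin(b)]
def tcp_for(g,b,off=17): # deck coords of TCP so that grasp (off behind tcp) is at g
    return np.array(g)+off*np.array([np.sin(b),0,-np.cos(b)])
E
python3 - <<'E'
from d import *
o=st()[0]; print(o['qpos'].round(2)); turn(Tg(.3))
shift(tcp_for([98.5,236,46],.3)-100*np.array([np.sin(.3),0,-np.cos(.3)]))
snap('wrist','w12'); snap('top','t12')
E
```

```text
t 19.25 tcp deck [  5.04   4.23 234.3 ] F deck [-0.71  0.43 -0.53] w 87.7
[-0.6   0.12  2.05  0.51  0.74 -1.21]
tool turn [-0.001  0.005 -0.014]
t 19.25 tcp deck [  5.04   4.23 234.3 ] F deck [-0.71  0.43 -0.53] w 87.7
tool shift [232.8  30.4 123.4]
```

View pics/t12.png

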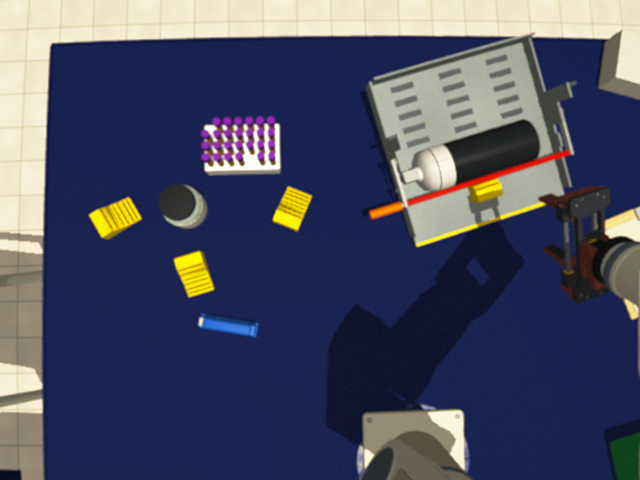

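The top view shows the chock seated under the bar at (487,190), with the cylinder, bar and bystanders where they were. Next is the pre-grasp over the orange grip.

>>> carry_out(rows=[[[0.0388,0.005,0],[0,0,-0.007],0],[[0.0388,0.005,0],[0,0.005,-0.007],0],[[0.0388,0.005,0],[0,0,0],0],[[0.0388,0.005,0],[0,0,0],0],[[0.0388,0.005,0],[0,0,0],0],[[0.0388,0.005,0],[0,0,0],0],[[0,0,0.03],[0,0,0],0],[[0,0,0.03],[0,0,0],0],[[0,0,0.03],[0,0,0],0],[[0,0,0.03],[0,0,0],0],[[0,0,0],[0,0,0],0],[[0,0,0],[0,0,0],0]])

```text
t: 20.35
ee_pos: [496.2, 56.6, 159.6]
orientation: [1.688, 2.272, 0.518]
ft_force: [0.3, 1.0, -0.6]
width: 87.8
```

```bash
python3 - <<'E'
from d import *
o=st()[0]; print(o['qpos'].round(2)); turn(Tg(.3))
shift(tcp_for([98.5,236,46],.3)-100*np.array([np.sin(.3),0,-np.cos(.3)]))
im,o=snap('wrist','w13'); snap('side','s13')
c=cam('wrist',o); hs=cv2.cvtColor(im,cv2.COLOR_RGB2HSV); m=cv2.inRange(hs,(7,150,90),(16,255,255)); p=np.argwhere(m)[:,::-1]; print(len(p),p.min(0),p.max(0))
E
```

```text
t 20.35 tcp deck [ 69.2  238.63 126.63] F deck [ 0.47  0.84 -0.63] w 87.8
[ 0.02  0.22  2.24  0.44  0.28 -0.68]
tool turn [-0.003 -0.003  0.002]
t 20.35 tcp deck [ 69.2  238.63 126.63] F deck [ 0.47  0.84 -0.63] w 87.8
tool shift [-2.6  4.2  2.7]
4531 [301   0] [575 437]
```

View pics/w13.png

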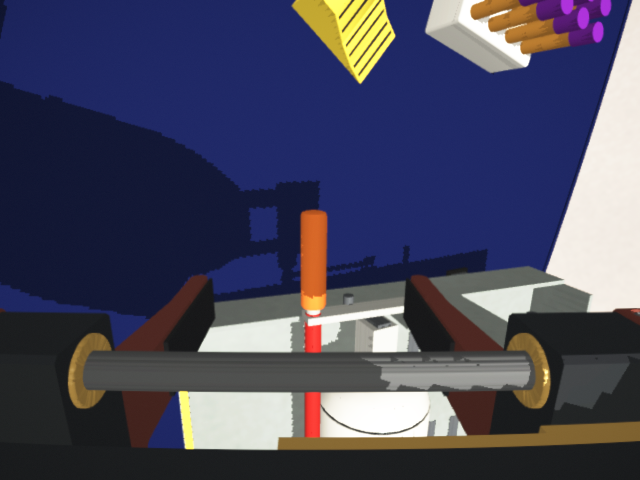

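View pics/s13.png

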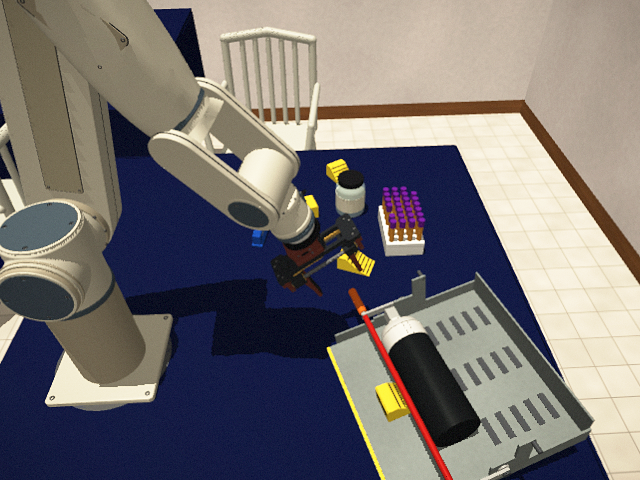

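```bash
python3 - <<'E'
from d import *
im,c=load('w13','wrist')
for nm,px,z in [('peg?',[349,298],110),('peg?',[349,298],46),('grip end',[314,212],46),('grip in',[313,308],46),('grip mid',[314,260],46),('flange corner',[540,268],115),('flange2',[592,289],115),('flange2',[592,289],30),('flange corner',[540,268],30),('plate outer',[440,278],30),('plate outer',[440,278],115)]:
    print(nm,z,((onplane(c,[px],D0+z*D[:,2],D[:,2])-D0)@D).round(1)[0])
hs=cv2.cvtColor(im,cv2.COLOR_RGB2HSV); m=cv2.inRange(hs,(7,150,60),(16,255,255))
for r in (225,245,265,285): 
    x=np.where(m[r,280:350])[0]+280; e=((onplane(c,[[x.min(),r],[x.max()+1,r]],D0+46*D[:,2],D[:,2])-D0)@D).round(1); print(r,x.min(),x.max(),e.tolist())
cv2.imwrite('pics/c13.png',cv2.resize(im[180:460,200:600],None,fx=2,fy=2,interpolation=2)[:,:,::-1])
s=load('s13','side')[0]; cv2.imwrite('pics/cs13.png',cv2.resize(s[250:400,320:480],None,fx=4,fy=4,interpolation=2)[:,:,::-1])
E
```

```text
peg? 110 [ 97.6 228.3 110. ]
peg? 46 [125.5 198.6  46. ]
grip end 46 [ 98.5 263.   46. ]
grip in 46 [ 98.2 194.4  46. ]
grip mid 46 [ 98.7 229.8  46. ]
flange corner 115 [222.4 234.1 115. ]
flange2 115 [273.5 214.  115. ]
flange2 30 [401.5 166.   30. ]
flange corner 30 [324.3 196.4  30. ]
plate outer 30 [214.1 198.7  30. ]
plate outer 115 [149.4 235.7 115. ]
225 301 326 [[89.6, 254.7, 46.0], [107.7, 253.6, 46.0]]
245 301 326 [[89.5, 241.1, 46.0], [108.0, 239.7, 46.0]]
265 301 325 [[89.5, 227.1, 46.0], [107.4, 225.4, 46.0]]
285 301 325 [[89.4, 212.7, 46.0], [107.7, 210.6, 46.0]]
```

View pics/c13.png

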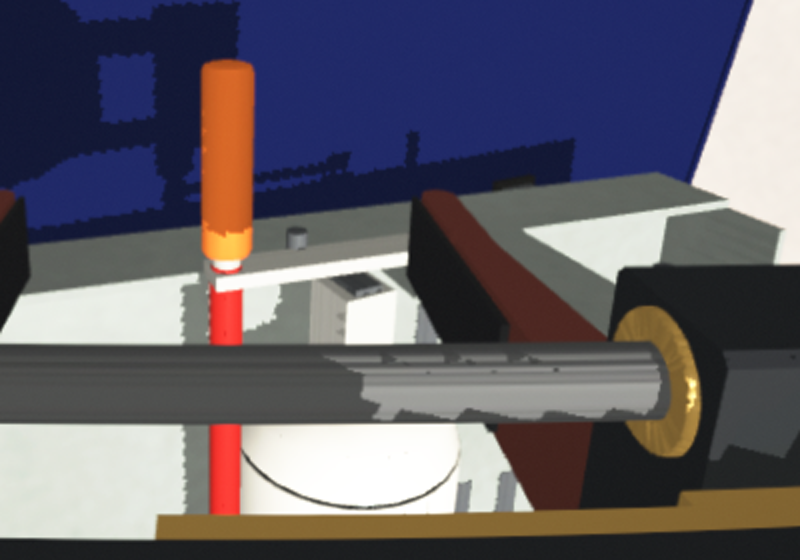

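View pics/cs13.png

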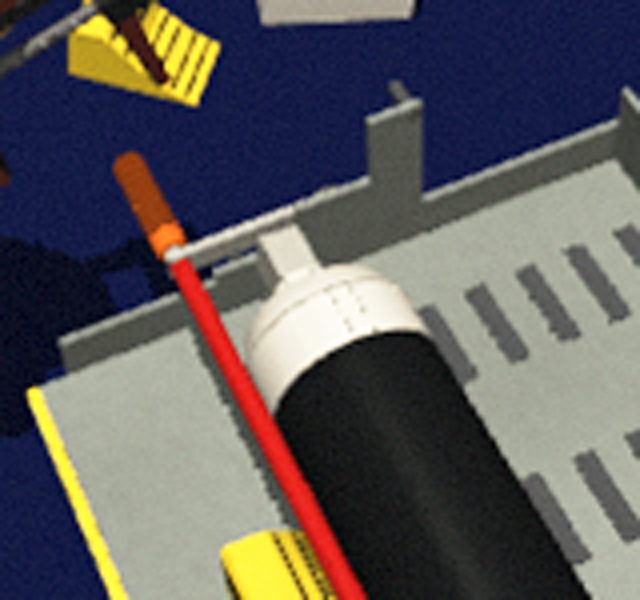

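In the wrist view the grip's centre is at (314,260), which puts it at deck x≈98.6, y 196–264. A short stop peg sits under the bar arm at (349,298). Joint 5 is close to its limit, so I lessen the lean from 0.3 to 0.1.

>>> carry_out(rows=[[[0,0,0],[0.1,0,0],0],[[0,0,0],[0.1,0,0],0],[[0,0,0],[0,0,0],0],[[0,0,0],[0,0,0],0]])

```text
t: 20.78
ee_pos: [498.5, 57.6, 163.2]
orientation: [1.761, 2.376, 0.34]
ft_force: [-0.7, -1.4, -0.3]
width: 87.7
```

```bash
python3 - <<'E'
from d import *
o=st()[0]; print(o['qpos'].round(2)); turn(Tg(.1))
shift(tcp_for([98.6,240,46],.1))
E
```

```text
t 20.78 tcp deck [ 72.25 238.91 129.89] F deck [-1.08 -1.16 -0.09] w 87.7
[ 0.05  0.24  2.13  0.15  0.51 -0.37]
tool turn [ 0.032 -0.005  0.005]
t 20.78 tcp deck [ 72.25 238.91 129.89] F deck [-1.08 -1.16 -0.09] w 87.7
tool shift [  0.5  14.6 103.6]
```

>>> carry_out(rows=[[[0.0005,0.0146,0],[0,0,0],0],[[0,0,0.03],[0,0,0],0],[[0,0,0.03],[0,0,0],0],[[0,0,0],[0,0,0],0],[[0,0,0],[0,0,0],0],[[0,0,0],[0,0,0],0]])

```text
t: 21.28
ee_pos: [524.7, 66.6, 108.0]
orientation: [1.766, 2.379, 0.334]
ft_force: [0.6, -1.4, -0.4]
width: 87.9
```

```bash
python3 - <<'E'
from d import *
o=st()[0]; print(o['qpos'].round(2)); turn(Tg(.1))
shift(tcp_for([98.6,240,46],.1))
E
```

```text
t 21.28 tcp deck [ 91.35 240.06  71.12] F deck [ 0.1  -1.47 -0.42] w 87.9
[ 0.06  0.38  2.1   0.17  0.4  -0.38]
tool turn [ 0.026 -0.006  0.003]
t 21.28 tcp deck [ 91.35 240.06  71.12] F deck [ 0.1  -1.47 -0.42] w 87.9
tool shift [-0.3  3.6 42.8]
```

>>> carry_out(rows=[[[0,0.0036,0.015],[0,0,0],0],[[0,0,0.015],[0,0,0],0],[[0,0,0.0125],[0,0,0],0],[[0,0,0],[0,0,0],0],[[0,0,0],[0,0,0],0.5],[[0,0,0],[0,0,0],0.7],[[0,0,0],[0,0,0],0.7],[[0,0,0],[0,0,0],0.7],[[0,0,0],[0,0,0],0.7],[[0,0,0],[0,0,0],0.7],[[0,0,0],[0,0,0],0.7],[[0,0,0],[0,0,0],0.7]])

```text
t: 22.28
ee_pos: [539.6, 71.4, 67.1]
orientation: [1.766, 2.38, 0.333]
ft_force: [-0.4, -1.2, -0.4]
width: 37.9
```

```bash
python3 - <<'E'
from d import *
o=st()[0]; print(o['qpos'].round(2)); turn(Tg(.1))
shift(tcp_for([98.6,240,46],.1))
snap('wrist','w14')
E
```

```text
t 22.28 tcp deck [100.7  240.36  28.33] F deck [-0.78 -1.08 -0.31] w 37.9
[ 0.07  0.48  2.08  0.2   0.32 -0.41]
tool turn [ 0.025 -0.006  0.004]
t 22.28 tcp deck [100.7  240.36  28.33] F deck [-0.78 -1.08 -0.31] w 37.9
tool shift [-0.4 -0.3 -0.8]
```

View pics/w14.png

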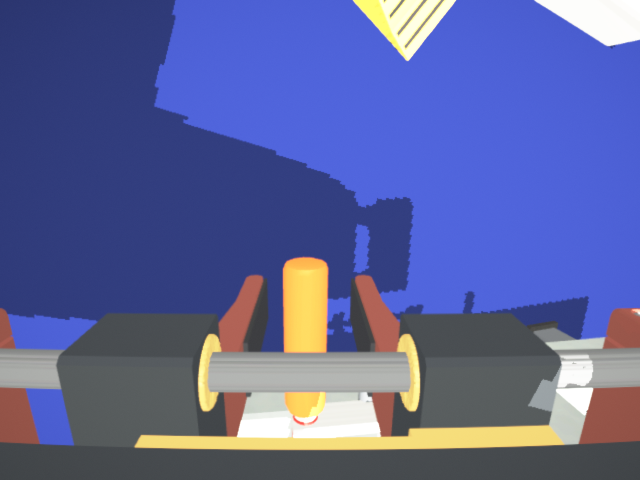

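The grip lies centred between the fingers at (306,340). I close and work out the arc steps.

>>> carry_out(rows=[[[0,0,0],[0,0,0],1],[[0,0,0],[0,0,0],1],[[0,0,0],[0,0,0],1],[[0,0,0],[0,0,0],1],[[0,0,0],[0,0,0],1],[[0,0,0],[0,0,0],1]])

```text
t: 22.83
ee_pos: [538.3, 71.2, 66.5]
orientation: [1.767, 2.382, 0.331]
ft_force: [-4.9, -3.8, 1.8]
width: 17.1
```

```bash
python3 - <<'E'
from d import *
o,M,p,F=st(); 
th=np.r_[0:2.06:0.1,2.06]; th=np.linspace(0,2.04,25)
G=np.c_[187-88*np.cos(th),0*th,46+88*np.sin(th)]
S=(np.diff(G,axis=0)@D.T)@M
print(th.round(2).tolist()); print([[round(float(v)/1000,4) for v in s] for s in S])
E
```

```text
t 22.83 tcp deck [ 99.34 240.53  27.93] F deck [-5.47 -2.19  2.7 ] w 17.1
[0.0, 0.08, 0.17, 0.26, 0.34, 0.43, 0.51, 0.6, 0.68, 0.76, 0.85, 0.94, 1.02, 1.1, 1.19, 1.28, 1.36, 1.44, 1.53, 1.62, 1.7, 1.78, 1.87, 1.96, 2.04]
[[0.0, 0.0012, -0.0074], [0.0, 0.0018, -0.0072], [0.0, 0.0025, -0.0071], [0.0, 0.003, -0.0068], [0.0, 0.0036, -0.0065], [0.0, 0.0042, -0.0062], [0.0, 0.0047, -0.0058], [0.0, 0.0051, -0.0054], [0.0, 0.0056, -0.005], [0.0, 0.006, -0.0045], [0.0, 0.0064, -0.0039], [-0.0, 0.0067, -0.0034], [-0.0, 0.0069, -0.0028], [-0.0, 0.0071, -0.0022], [-0.0, 0.0073, -0.0016], [-0.0, 0.0074, -0.001], [-0.0, 0.0075, -0.0003], [-0.0, 0.0075, 0.0003], [-0.0, 0.0074, 0.0009], [-0.0, 0.0073, 0.0015], [-0.0, 0.0072, 0.0022], [-0.0, 0.0069, 0.0028], [-0.0, 0.0067, 0.0033], [-0.0, 0.0064, 0.0039]]
```

>>> carry_out(rows=[[[0,0.0012,-0.0074],[0,0,0],1],[[0,0.0018,-0.0072],[0,0,0],1],[[0,0.0025,-0.0071],[0,0,0],1],[[0,0.003,-0.0068],[0,0,0],1],[[0,0,0],[0,0,0],1],[[0,0,0],[0,0,0],1]])

```text
t: 23.33
ee_pos: [537.8, 71.0, 96.9]
orientation: [1.768, 2.383, 0.33]
ft_force: [-7.7, -5.7, -0.8]
width: 17.1
```

```bash
python3 - <<'E'
from d import *
o=st()[0]; print(o['qpos'].round(2)); snap('wrist','w15'); snap('top','t15')
E
```

```text
t 23.33 tcp deck [103.38 240.54  58.12] F deck [-9.06 -3.26  0.53] w 17.1
[ 0.07  0.42  2.07  0.17  0.4  -0.37]
```

View pics/w15.png

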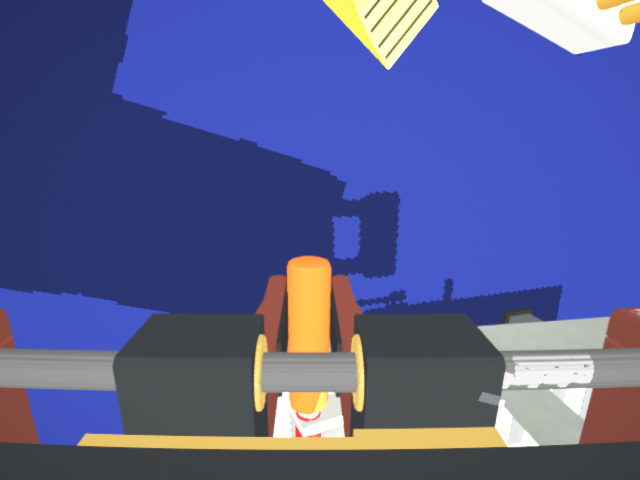

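View pics/t15.png

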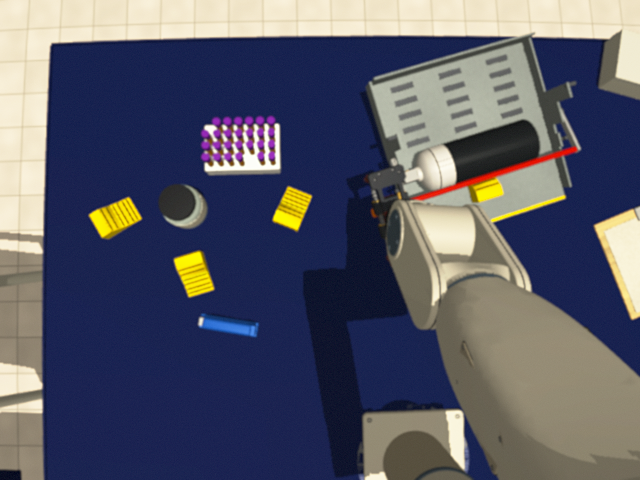

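The bar is lifting with the gripper (it has shifted to (580,150) at its right end in the top view), while the cylinder and chock have not moved. I continue along the arc.

>>> carry_out(rows=[[[0,0.003,-0.0065],[0,0,0],1],[[0,0.0038,-0.0062],[0,0,0],1],[[0,0.0047,-0.0058],[0,0,0],1],[[0,0.0051,-0.0054],[0,0,0],1],[[0,0.0056,-0.005],[0,0,0],1],[[0,0.006,-0.0045],[0,0,0],1],[[0,0.0064,-0.0039],[0,0,0],1],[[0,0.0067,-0.0034],[0,0,0],1],[[0,0,0],[0,0,0],1]])

```text
t: 24.18
ee_pos: [561.1, 78.3, 147.1]
orientation: [1.771, 2.389, 0.321]
ft_force: [-31.7, -12.3, 28.3]
width: 17.2
```

```bash
cat >> d.py <<'E'
def th():
    o,M,p,F=st(False); g=p-17*(D.T@M[:,2]); v=g-np.array([187,0,46]); print('grip deck',g.round(1),'theta',np.arctan2(v[2],-v[0]).round(3),'r',np.hypot(v[0],v[2]).round(1))
E
python3 - <<'E'
from d import *
o=st()[0]; print(o['qpos'].round(2)); th()
E
```

```text
t 24.18 tcp deck [135.03 240.86 104.13] F deck [-29.28  -2.76  33.  ] w 17.2
[ 0.08  0.35  1.99  0.12  0.55 -0.3 ]
grip deck [133.1 240.7 121. ] theta 0.948 r 92.4
```

```bash
python3 - <<'E'
from d import *
snap('wrist','w16'); snap('side','s16'); st()
s=load('s16','side')[0]; cv2.imwrite('pics/cs16.png',cv2.resize(s[200:400,280:500],None,fx=3,fy=3,interpolation=2)[:,:,::-1])
E
```

```text
t 24.28 tcp deck [135.04 240.86 104.14] F deck [-27.55  -1.95  32.11] w 17.1
```

View pics/w16.png

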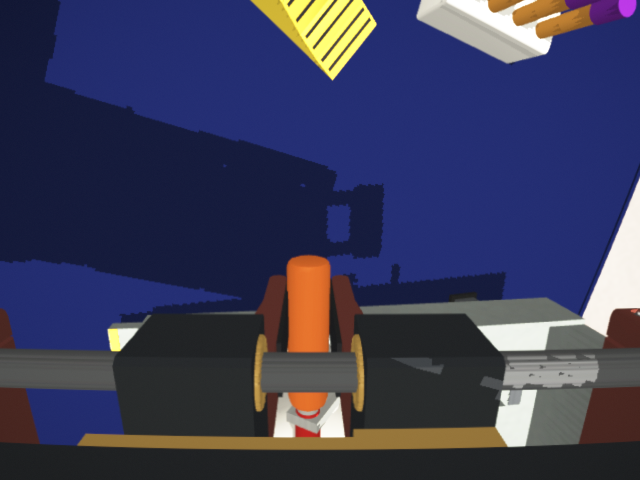

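View pics/cs16.png

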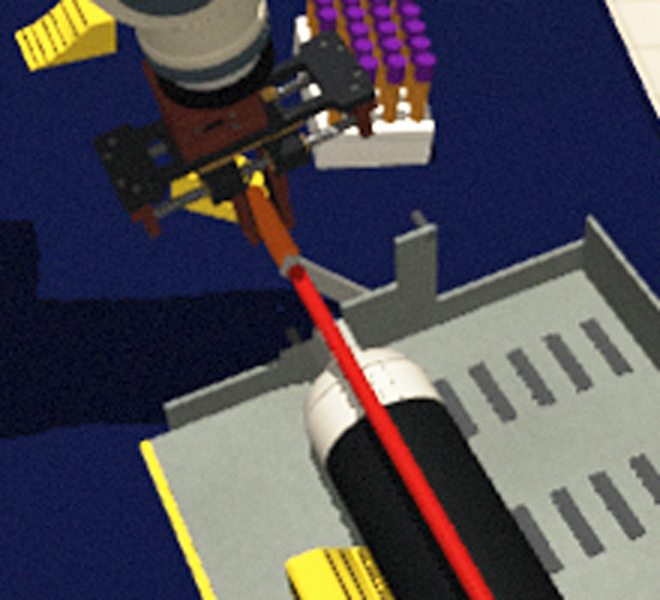

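The force has grown to ~44 N, radially outward from the hinge. The grip seems to have rolled about 5 mm towards the fingertips as it turned between the pads. I ease the command back, then continue while turning the tool with the bar.

>>> carry_out(rows=[[[0,-0.002,-0.001],[0,0,0],1],[[0,-0.002,0],[0,0,0],1],[[0,0,0],[0,0,0],1]])

```text
t: 24.53
ee_pos: [560.9, 78.1, 147.2]
orientation: [1.768, 2.383, 0.329]
ft_force: [-11.8, -3.6, 5.5]
width: 17.2
```

```bash
python3 - <<'E'
from d import *
o=st()[0]; th()
E
```

```text
t 24.53 tcp deck [134.76 240.74 104.26] F deck [-11.36  -0.04   7.28] w 17.2
grip deck [132.7 240.6 121.1] theta 0.945 r 92.7
```

>>> carry_out(rows=[[[0,0,0],[0,0,0],0.74],[[0,0,0],[0,0,0],0.74],[[0,0,0],[0,0,0],0.74],[[0,0,0],[0,0,0],0.74]])

```text
t: 24.87
ee_pos: [563.7, 78.5, 147.8]
orientation: [1.765, 2.38, 0.333]
ft_force: [-4.7, 0.1, 1.7]
width: 23.1
```

```bash
python3 - <<'E'
from d import *
o=st()[0]; th(); snap('wrist','w17'); snap('side','s17')
s=load('s17','side')[0]; cv2.imwrite('pics/cs17.png',cv2.resize(s[200:400,280:500],None,fx=3,fy=3,interpolation=2)[:,:,::-1])
E
```

```text
t 24.87 tcp deck [137.6  240.27 104.4 ] F deck [-4.14  1.44  2.38] w 23.1
grip deck [135.5 240.2 121.3] theta 0.971 r 91.2
```

View pics/cs17.png

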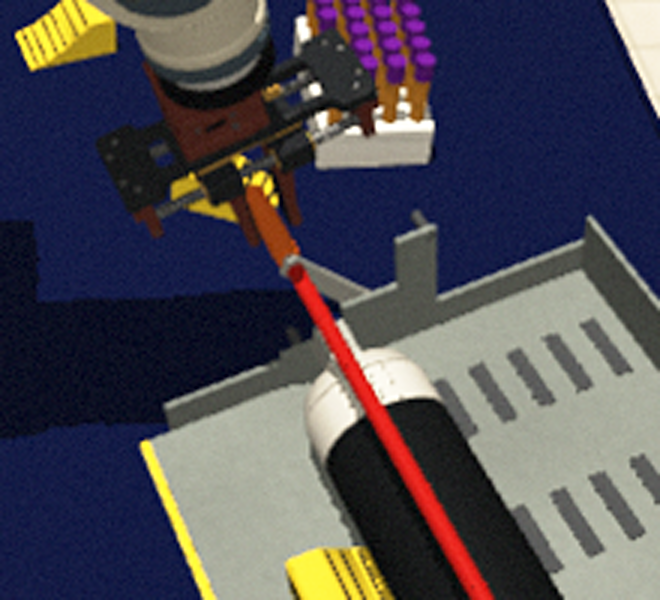

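View pics/w17.png

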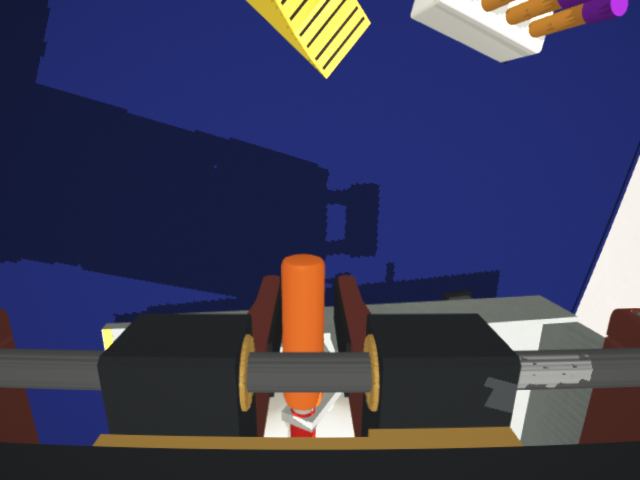

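The bar now rests on the downhill finger in a loose cage with only ~4 N on the tool. I continue the arc as a cage.

```bash
python3 - <<'E'
from d import *
o,M,p,F=st(); 
th=np.linspace(.91,2.03,16); G=np.c_[187-88*np.cos(th),0*th,46+88*np.sin(th)]; S=(np.diff(G,axis=0)@D.T)@M
print(th.round(2).tolist()); print([[round(float(v)/1000,4) for v in s] for s in S])
E
```

```text
t 24.97 tcp deck [137.58 240.27 104.32] F deck [-4.28  0.87  2.76] w 22.9
[0.91, 0.98, 1.06, 1.13, 1.21, 1.28, 1.36, 1.43, 1.51, 1.58, 1.66, 1.73, 1.81, 1.88, 1.96, 2.03]
[[-0.0, 0.0058, -0.0031], [-0.0, 0.006, -0.0027], [-0.0, 0.0062, -0.0022], [-0.0, 0.0063, -0.0018], [-0.0, 0.0064, -0.0013], [-0.0, 0.0065, -0.0008], [-0.0, 0.0066, -0.0003], [-0.0, 0.0066, 0.0002], [-0.0, 0.0065, 0.0006], [-0.0, 0.0065, 0.0011], [-0.0, 0.0064, 0.0016], [-0.0, 0.0062, 0.0021], [-0.0, 0.0061, 0.0025], [-0.0, 0.0059, 0.003], [-0.0, 0.0056, 0.0034]]
```

>>> carry_out(rows=[[[0,0,0.003],[0,0,0],0.74],[[0,0,0.003],[0,0,0],0.74],[[0,0,0],[0,0,0],0.74]])

```text
t: 25.22
ee_pos: [565.5, 78.9, 141.6]
orientation: [1.765, 2.38, 0.333]
ft_force: [-2.3, -1.0, -1.1]
width: 22.8
```

```bash
python3 - <<'E'
from d import *
st()
E
```

```text
t 25.22 tcp deck [138.49 240.13  97.98] F deck [-2.61 -0.31 -0.72] w 22.8
```

>>> carry_out(rows=[[[0,0.0058,-0.0031],[0,0,0],0.74],[[0,0.006,-0.0027],[0,0,0],0.74],[[0,0.0062,-0.0022],[0,0,0],0.74],[[0,0.0063,-0.0018],[0,0,0],0.74],[[0,0.0064,-0.0013],[0,0,0],0.74],[[0,0,0],[0,0,0],0.74],[[0,0,0],[0,0,0],0.74]])

```text
t: 25.8
ee_pos: [591.8, 86.7, 160.8]
orientation: [1.764, 2.379, 0.335]
ft_force: [-0.5, -0.8, 0.1]
width: 23.1
```

```bash
python3 - <<'E'
from d import *
o=st()[0]; th(); print(o['qpos'].round(2)); snap('wrist','w18')
E
```

```text
t 25.8 tcp deck [168.55 240.11 112.92] F deck [-0.65 -0.6   0.22] w 23.1
grip deck [166.4 240.  129.8] theta 1.33 r 86.3
[ 0.1   0.37  1.93  0.11  0.58 -0.28]
```

View pics/w18.png

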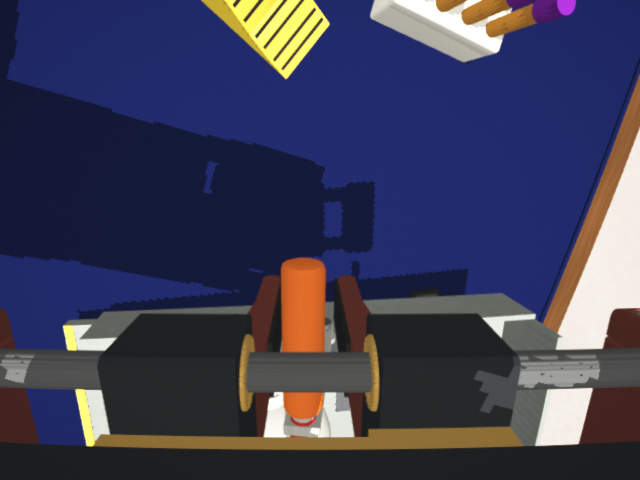

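The grip rides easily in the cage at (303,340), with about 0.5 N on the tool and θ≈1.3. I carry on over the top.

>>> carry_out(rows=[[[0,0.0065,-0.0008],[0,0,0],0.74],[[0,0.0066,-0.0003],[0,0,0],0.74],[[0,0.0066,0.0002],[0,0,0],0.74],[[0,0.0065,0.0006],[0,0,0],0.74],[[0,0.0065,0.0011],[0,0,0],0.74],[[0,0.0064,0.0016],[0,0,0],0.74],[[0,0.0062,0.0021],[0,0,0],0.74],[[0,0.0061,0.0025],[0,0,0],0.74],[[0,0,0],[0,0,0],0.74],[[0,0,0],[0,0,0],0.74]])

```text
t: 26.68
ee_pos: [640.8, 101.6, 167.6]
orientation: [1.765, 2.379, 0.334]
ft_force: [2.1, 0.7, 1.2]
width: 22.9
```

```bash
python3 - <<'E'
from d import *
o=st()[0]; th(); print(o['qpos'].round(2)); snap('wrist','w19')
E
```

```text
t 26.68 tcp deck [220.16 240.39 111.97] F deck [2.38 0.04 0.86] w 22.9
grip deck [218.  240.3 128.8] theta 1.929 r 88.5
[ 0.11  0.42  1.81  0.09  0.64 -0.25]
```

View pics/w19.png

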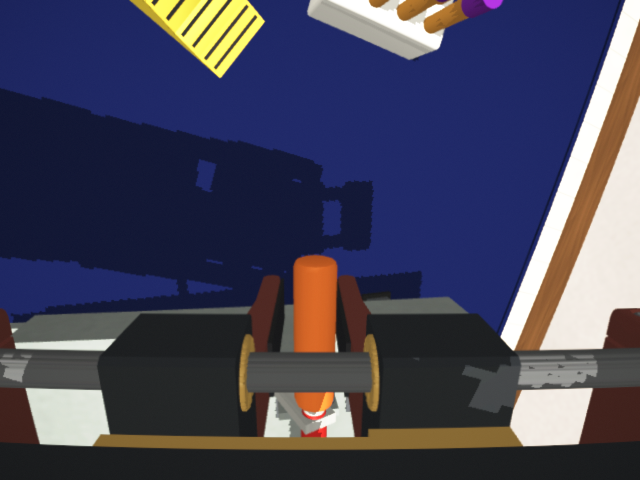

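The grip now bears on the uphill finger (+2.4 N in x), so the bar is past top dead centre. I lower it onto its rest.

>>> carry_out(rows=[[[0,0.0059,0.003],[0,0,0],0.74],[[0,0.004,0.0024],[0,0,0],0.74],[[0,0.003,0.001],[0,0,0],0.74],[[0,0,0],[0,0,0],0.74],[[0,0,0],[0,0,0],0.74]])

```text
t: 27.15
ee_pos: [653.3, 105.5, 164.5]
orientation: [1.766, 2.38, 0.332]
ft_force: [0.5, -0.3, -0.4]
width: 22.7
```

```bash
python3 - <<'E'
from d import *
o=st()[0]; th()
E
```

```text
t 27.15 tcp deck [232.64 240.55 106.9 ] F deck [ 0.3  -0.42 -0.4 ] w 22.7
grip deck [230.5 240.4 123.8] theta 2.081 r 89.1
```

>>> carry_out(rows=[[[0,0,0],[0,0,0],0.5],[[0,0,0],[0,0,0],0.4],[[0,0,0],[0,0,0],0.4],[[0,0,-0.01],[0,0,0],0.4],[[0,0,-0.02],[0,0,0],0.4],[[0,0,-0.03],[0,0,0],0.4],[[0,0,-0.04],[0,0,0],0.4],[[0,0,-0.04],[0,0,0],0.4],[[0,0,0],[0,0,0],0.4]])

```text
t: 27.9
ee_pos: [619.6, 93.8, 308.9]
orientation: [1.759, 2.371, 0.345]
ft_force: [1.5, -0.2, 0.5]
width: 52.5
```

```bash
python3 - <<'E'
from d import *
o=st()[0]; print(o['qpos'].round(2)); snap('wrist','w20');snap('top','t20');snap('side','s20')
E
```

```text
t 27.9 tcp deck [218.98 239.   255.05] F deck [ 1.39 -0.64  0.26] w 52.5
[ 0.1   0.22  1.74  0.07  0.9  -0.23]
```

View pics/t20.png

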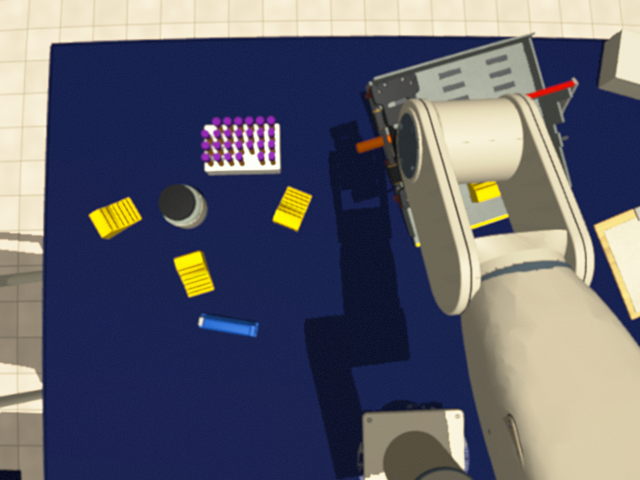

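View pics/s20.png

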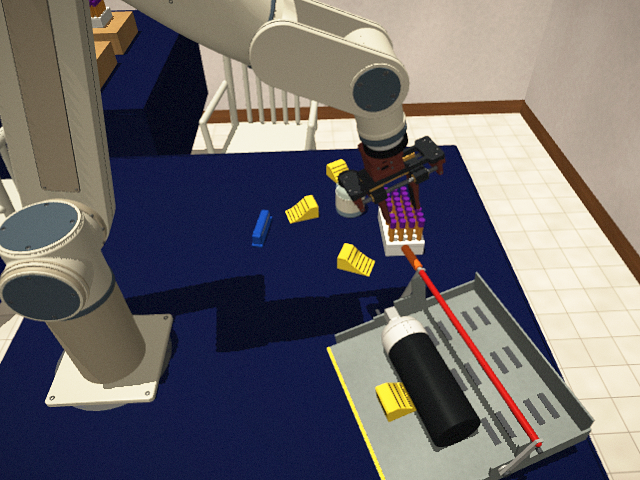

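The bar rests back across the rack ((412,258) to (537,442) in the side view), and the cylinder lies against the chock at (395,400). I check numerically against the start pictures.

```bash
python3 - <<'E'
from d import *
snap('side','s21')
def mask(f):
    im=cv2.imread(f'pics/{f}.png'); g=im.max(2)[330:450,380:490]; return (g<60).astype(np.uint8)
for f in ('side0','s13','s20','s21'):
    m=mask(f)
    # right edge of black body per row (in px), rows 380..430
    e=[np.where(m[r])[0].max()+380 for r in range(20,100,10)]; print(f,e)
    im=cv2.imread(f'pics/{f}.png'); w=im[315:345,375:430].min(2)>170; p=np.argwhere(w); print('  white',p.mean(0).round(1),len(p))
for f in ('s13','s20','s21'):
    hs=cv2.cvtColor(cv2.imread(f'pics/{f}.png'),cv2.COLOR_BGR2HSV); m=cv2.inRange(hs,(22,120,90),(35,255,255))[375:425,370:420]; p=np.argwhere(m); print(f,'chock',p.mean(0).round(2),p[:,1].min(),len(p))
st()
E
```

```text
side0 [np.int64(436), np.int64(443), np.int64(449), np.int64(455), np.int64(461), np.int64(467), np.int64(473), np.int64(479)]
  white [13.  25.4] 760
s13 [np.int64(436), np.int64(443), np.int64(449), np.int64(455), np.int64(462), np.int64(467), np.int64(473), np.int64(479)]
  white [13.  25.4] 757
s20 [np.int64(436), np.int64(443), np.int64(467), np.int64(473), np.int64(461), np.int64(467), np.int64(473), np.int64(479)]
  white [13.  25.4] 763
s21 [np.int64(436), np.int64(443), np.int64(467), np.int64(473), np.int64(461), np.int64(467), np.int64(473), np.int64(479)]
  white [13.  25.4] 757
s13 chock [25.75 21.5 ] 5 807
s20 chock [24.97 24.52] 5 1014
s21 chock [24.95 24.51] 5 1018
t 28.1 tcp deck [214.66 239.78 245.73] F deck [-0.11 -0.42 -0.53] w 52.5
```

```bash
python3 - <<'E'
from d import *
cs=cam('side'); im=cv2.imread('pics/s21.png'); hs=cv2.cvtColor(im,cv2.COLOR_BGR2HSV)
m=cv2.inRange(hs,(5,170,100),(14,255,255))[235:280,395:430]; p=np.argwhere(m)[:,::-1]+[395,235]; v=cv2.fitLine(p.astype(np.float32),2,0,.01,.01).ravel(); q=(p-v[2:])@v[:2]
print(len(p)); mid=v[2:]+v[:2]*(q.min()+q.max())/2
o,d=ray(cs,mid); # intersect plane deck y=231
P=onplane(cs,[mid],D0+231*D[:,1],D[:,1])[0]; g=D.T@(P-D0); print(g.round(1),'theta',np.arctan2(g[2]-46,187-g[0]).round(2),'r',np.hypot(g[2]-46,187-g[0]).round(1))
from workcell import close_job
close_job()
E
```

```text
205
[229.8 231.  125.9] theta 2.06 r 90.6
the job is handed in; nothing more can be done
```

The chock is wedged against the low side of the cylinder, and the red bar is swung over onto its rest. I handed the job in at about 28 s of the 70 s allowed.

**Chock:** I took the yellow wedge nearest the base and set it on the deck with its nose under the bar. I then pushed it home from behind with the fingers; the force peaked at 10.7 N. That is above the 6–8 N you gave for wedging tight and below the 12–15 N that would shove the cylinder. A second push gave about 9 N with under 0.1 mm of movement. The pictures showed it flat and square, with no spring-back, about 4 mm off the deck's middle line, where the cylinder's middle lies to within a millimetre or so. I had no direct reading of the force between chock and cylinder after letting go.

**Bar:** I gripped the orange handle and started the swing. Partway up, at about 0.9 rad, the handle rolled in the pads and the wrist force rose to about 44 N. I eased back, opened the fingers into a loose cage around the handle, and finished the swing with under 5 N.

**Last checks:**
- **Cylinder:** its edges in the side camera matched the start picture to within a pixel wherever they could be compared; the bar's new position hid two of the eight rows.
- **Chock:** it stayed put after the bar came off.
- **Bar:** a single-view measurement gave 2.06 rad. The nominal rest is 2.1, and the radius came out 2–3 mm too large, so this reading is only rough. The handle stopped pressing on the fingers once it was down.
- **Bystanders:** they look unmoved in the pictures; I did not measure them.
- **Robot:** the hand was open and clear of everything when I handed in.

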